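# Stand the spring marker on the module and fire it

### The arm

A 7-joint arm with a two-finger parallel gripper is mounted at the origin on the work surface. World frame = base frame: x ahead of the robot, y to its left, z up, the work surface at z = 0. Lengths are in m, angles in degrees, forces in N, time in s.
With the tool pointing down it reaches from about 0.425 to 0.875 m from the base axis. Payload 4.7 kg.
Tool frame: the origin (TCP) lies at the very end of the fingers, on their centre line; the grasp point (between the pads) lies 19 mm behind it; z points along the fingers, y is the line along which they close (so a half turn about z gives the same grasp; the last joint's range is limited). The gripper opens to 87 mm and grips with 3 to 60 N. Pads are 19 mm wide; open, the fingers measure 117 mm over their backs; the gripper's body (75 mm by 190 mm) begins 51 mm behind the grasp point.
Start: joints at [-72.531, 18.392, -4.016, 83.108, 1.295, 78.541, -3.26], TCP at [0.186, 0.623, 0.223] pointing down, gripper open.
Joint ranges: [-163.93, 163.93], [-17.29, 119.83], [-79.2, 71.16], [3.27, 140.29], [-89.18, 269.18], [5.43, 117.66], [-154.24, 154.24]. Speed limits (degrees/s): [147.25, 147.25, 180, 180, 180, 180, 180].

### API

Orientations are given as [roll, pitch, yaw] about the fixed x, y, z axes, in that order (R = Rz(yaw) Ry(pitch) Rx(roll)).
In Python, from cell import telemetry, cams, env gives the robot as it stands.
- The arm moves only by the tool arm_command, never from a script. Its argument "series" is text: rows parted by semicolons, each of 5 numbers parted by spaces: the shift along the tool's x, y, z in mm, then the turn about the tool's z in rad, then the closure in counts, from 0 (fully open) to 255 (shut). A call has 1 to 20 rows; each row shifts and turns the commanded pose from where the row before left it, along the tool's axes as they then stand; what a row does not reach is not made up. A row lasts 1/12 s, in which the tool goes at most 41.7 mm and 7.16 degrees, less where a joint would pass 70% of its speed; a pose out of reach is approached as far as the arm can. A call is refused whole if a number of a shift passes 41.7 or a number of a turn 0.125, either way. A call with a gripper value outside its range is refused whole. The fingers move at their own pace and stop on an object; "squeeze" is the grip in N (left out, the last holds). Time passes only in rows, so rows that do not move let the fingers close. It gives the time, the measured TCP pose, the force, the opening and the grip force at its end, in the units of the state.
- telemetry.get_obs(): the state, without advancing time (a new reading comes with each control period).
- cams.read_camera(name): name is "scene" or "side" or "wrist"; returns the picture (480x640x3 uint8, blue, green, red); there is no depth.
- cams.calibration(name): a dict with "K" (3x3 intrinsics, pixels), "origin" and "rotation" of the camera in the world; the wrist camera has in their place "hand_eye" (4x4, takes a point from camera to tool coordinates, whose origin is the TCP and whose axes are the flange's). Camera axes: x right, y down, z forward; pixel columns grow to the right and rows downward; lengths in m; the calibration is good to about 2 mm. A picture is of the moment at which its call begins: read the wrist's pose just before it. calibration takes no time and is no camera call.
- env.sign_off(): hands the job in; it is judged then, once.
The state is a dict: "time_s": time; "qpos": joint angles; "joint_velocities": joint speeds; "effort": joint torques, N m; "tool_pos": TCP position; "tool_rot": TCP orientation; "force": force on the tool from outside, world axes, zero at the start; "wrist_torque": the same for the moment, N m; "grip_width": finger opening in m; "grasp_force": force on a finger pad.
Only numpy, scipy, OpenCV 4.12 (cv2) and the standard library are available. Lean on these libraries where they do the work, as an engineer would, in place of code of your own. Each camera call takes 0.05 s, during which the arm holds its last target. There are 200 camera calls.

### The job

Lift the loose finned heat sink off the round boss of the power module and set it down flat in the cardboard tray, beside the transformer. Then take the spring marker out of the wooden rest, stand it upright on the bare boss with its whole foot on it, let go and see that it stays standing without wobble for at least a second; only then press its cap straight down until it snaps, and leave it standing there released. Leave the other two tools in the rest, the transformer and everything else on the bench as they are.

Things in the scene. Friction and masses are not known exactly. Their poses are not given: they have to be found in the camera images.
- module: Power module fixed to the bench: aluminium plate 160 (x) x 130 (y) x 10 mm; origin at the centre of its underside, z up, any yaw. On x 20..76 mm a green board with parts up to 48 mm above the bench. Two brass posts 12 mm thick, 40 high at (-70, +-54) mm; black strip 10 x 50 mm, 24 high at (-73, 0). The +-y sides of the boss (see boss) are free.
- boss (a point): Centre of the top face of the module's bare round aluminium boss, 56 mm across and 14 mm above the bench (4 mm proud of the base plate); axes as the module's. At the start the heat sink lies on it. (A fixed magnifier lamp stands at the far left, clear of the work: its ring head hangs about 0.35 m up.)
- heatsink: Loose finned aluminium heat sink, a block 70 (x, along the fins) x 40 (y) x 30 mm high, 0.1 to 0.2 kg; origin at the centre of its underside, z up. Starts lying on the boss, its long side along the module's x within 0.2 rad.
- tray: Open cardboard tray fixed to the bench, outside 160 (x) x 220 (y) x 45 mm high, walls and floor 5 mm; origin at the centre of its underside, z up. The transformer lies in its -y half, the +y half is empty.
- transformer: Loose transformer, dark steel and copper block 50 x 50 x 36 mm high, origin at the centre of its underside, lying in the tray; leave it.
- rest: Fixed wooden tool rest, 170 (x) x 220 (y) mm; origin at the centre of its underside, z up. V grooves at y = -78, 0, +78 mm hold three tools, feet at (40, y, 34) mm, tops leaning 35 degrees from upright towards the rest's -x. A groove supports its tool from below and the sides from 18 to 78 mm along it; above that the tool is clear.
- marker: Spring marker, loose round tool 135 mm long, 0.11 to 0.17 kg, topples beyond about 13 degrees; heavy end down when held by the sleeve. From the foot: steel disc 26 mm across, 8 thick; neck 15 mm across to 30 with a 14 mm roller at its side; aluminium sleeve 30 mm across to 115, fine dark rings at 82-108; flat black cap 32 mm across to 135. Origin: centre of the foot's underside; z towards the cap. Starts leaning in one of the three grooves of the rest.
- cap_top (a point): Centre of the flat top face of the marker's cap, 135 mm from the foot when not pressed; sinks with the sleeve when pressed.
- plunger (a joint): How far the marker's sleeve and cap are pressed down over the foot, m: 0 at rest, 0.014 at the stop. The resisting force is about 4 N down to 0.004, climbs to about 12 N at 0.007, where the sleeve forces a sprung roller beside the neck aside, then gives way with a snap and falls to about 6 N. Tripped beyond 0.0105. Springs back to 0 when let go.
- spindle: Another tool leaning in the rest, to be left: plain aluminium spindle 30 mm across and 132 mm long with a thin tapered top (12 to 20 mm) and no cap. Origin at the centre of its foot, z towards its top.
- bobbin: Another tool leaning in the rest, to be left: steel, 30 mm across and 124 mm long, with a narrow neck and a flat disc 38 mm across at the top. Origin at the centre of its foot, z towards its top.
- capacitor: Loose aluminium can standing on the bench, 44 mm across, 85 mm high; leave it. Origin at the centre of its underside.
- cup: Loose grey plastic cup, 64 mm across, 70 mm high; leave it. Origin at the centre of its underside.
- tape: Loose roll of tape lying flat, 80 mm across, 24 mm high; leave it. Origin at the centre of its underside.
- driver: Loose screwdriver lying at the back; leave it.
Mind the look-alikes: they are no part of the job. Leave any green look-alike of the marker alone.

How it is judged:
By the outcome, as a careful person would: the job done as asked, in the order asked, and still so for the second after the job is handed in, with the robot touching nothing.
It also fails if it takes over 67 s, if anything falls off the work surface, if the arm or the gripper's body presses on something with over 40 N, if the wrist force passes 120 N, or if a joint passes its speed limit or range.

## Working session

There is one attempt and no reset: what is moved stays moved. The work goes in short steps, Python scripts to look and compute and a tool call to move; the robot and the scene stay as the last step left them, time stands still between calls to the robot, and variables do not carry over. Pictures are saved under pics/ and viewed, at most 10 in all, crops included, and the job is handed in when it is done.

Besides the shell and the picture viewer there is one more tool, called after "Request:" by a JSON object that holds its "op" and its "data". arm_command: Moves the arm, as the interface text tells. Its arguments: {"type":"object","properties":{"series":{"type":"string"},"squeeze":{"type":"number"}},"required":["series"]}

```bash
mkdir -p pics; ls
python3 - <<'E'
from cell import telemetry,cams,env
import cv2,json
o=telemetry.get_obs();print({k:o[k] for k in('time_s','tool_pos','tool_rot','grip_width','force')})
for n in('scene','side','wrist'):
    cv2.imwrite(f'pics/{n}0.png',cams.read_camera(n))
    print(n,cams.calibration(n))
E
```

```text
pics
{'time_s': 0.0, 'tool_pos': array([0.18623499, 0.62218255, 0.22147265]), 'tool_rot': array([-1.79892030e+02,  4.57907663e-03,  1.63343102e+02]), 'grip_width': 0.08695618840565655, 'force': array([ 0.38433559, -0.23686412, -0.27418367])}
scene {'K': array([[504.70676778,   0.        , 322.20215824],
       [  0.        , 504.70676778, 237.2019372 ],
       [  0.        ,   0.        ,   1.        ]]), 'origin': array([0.91925444, 0.58694228, 1.06866193]), 'rotation': array([-144.00480327,   -0.20618951,  151.70197405])}
side {'K': array([[546.20529802,   0.        , 331.96959258],
       [  0.        , 546.20529802, 240.29991898],
       [  0.        ,   0.        ,   1.        ]]), 'origin': array([ 0.48378257, -1.04937374,  1.03507865]), 'rotation': array([-131.06577579,    0.84430573,   -5.93737873])}
wrist {'K': array([[381.80867566,   0.        , 319.10582805],
       [  0.        , 381.80867566, 238.87522069],
       [  0.        ,   0.        ,   1.        ]]), 'hand_eye': array([[ 4.56438515e-04, -9.56081695e-01, -2.93099956e-01,
         8.18070741e-02],
       [ 9.99999725e-01,  6.07550322e-04, -4.24528728e-04,
         1.31843057e-03],
       [ 5.83957118e-04, -2.93099682e-01,  9.56081710e-01,
        -1.61656207e-01],
       [ 0.00000000e+00,  0.00000000e+00,  0.00000000e+00,
         1.00000000e+00]])}
```

View pictures.

View pics/scene0.png

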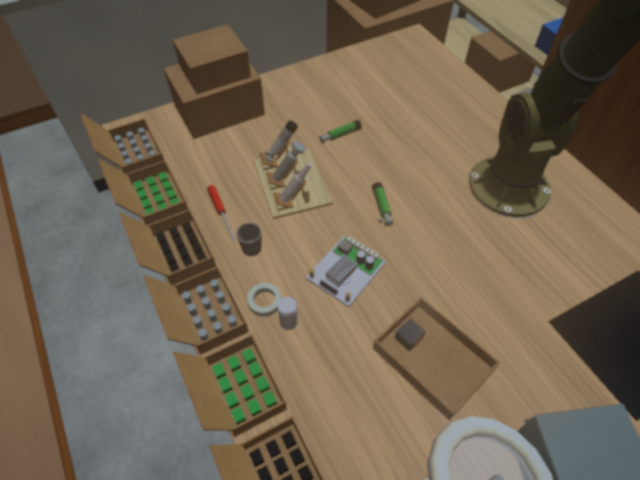

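View pics/side0.png

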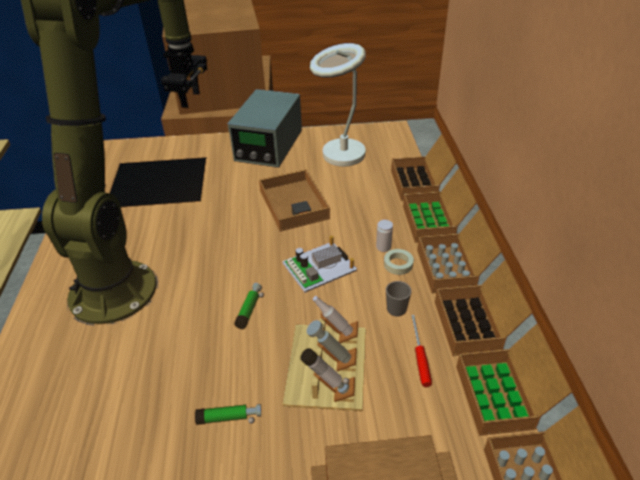

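```bash
cat > h.py <<'E'
import numpy as np,cv2
from scipy.spatial.transform import Rotation as R
from cell import telemetry,cams
def pose(n):
    c=cams.calibration(n)
    if n=='wrist':
        o=telemetry.get_obs();T=np.eye(4);T[:3,:3]=R.from_euler('xyz',o['tool_rot'],degrees=True).as_matrix();T[:3,3]=o['tool_pos'];T=T@c['hand_eye']
        return c['K'],T[:3,3],T[:3,:3]
    return c['K'],np.array(c['origin']),R.from_euler('xyz',c['rotation'],degrees=True).as_matrix()
def ray(P,u,v):
    K,o,M=P;d=M@np.linalg.inv(K)@[u,v,1];return o,d/np.linalg.norm(d)
def plane(P,u,v,z):
    o,d=ray(P,u,v);return o+d*(z-o[2])/d[2]
def cross(*rs):
    A=0;b=0
    for o,d in rs:
        Q=np.eye(3)-np.outer(d,d);A=A+Q;b=b+Q@o
    x=np.linalg.solve(A,b);return x,[np.linalg.norm(np.cross(d,x-o)) for o,d in rs]
def proj(P,X):
    K,o,M=P;p=K@(M.T@(np.asarray(X)-o));return p[:2]/p[2]
E
python3 - <<'E'
from h import *
np.set_printoptions(precision=3,suppress=True)
S=pose('scene');D=pose('side');W=pose('wrist')
print('cam fwd',S[2][:,2],D[2][:,2])
for n,a,b in [('cap',(290,126),(311,356)),('spindletop',(306,171),(318,300)),('canTop',(288,305),(384,226))]:
    print(n,*cross(ray(S,*a),ray(D,*b)))
for n,a,z in [('tray',(435,358),.045),('trayc1',(421,300),.045),('trayc2',(497,362),.045),('trayc3',(453,414),.045),('trayc4',(375,347),.045),('hs',(342,269),.044),('mod1',(346,236),.01),('mod2',(385,264),.01),('mod3',(347,303),.01),('mod4',(308,278),.01),('r1',(256,160),.01),('r2',(316,148),.01),('r3',(330,207),.01),('r4',(272,214),.01)]:print(n,plane(S,*a,z))
a=cv2.imread('pics/scene0.png')[110:310,240:400];b=cv2.imread('pics/side0.png')[230:410,270:370]
c=cv2.resize(a,None,fx=2.9,fy=2.9,interpolation=2);d=cv2.resize(b,None,fx=3.2,fy=3.2,interpolation=2)
o=np.zeros((600,800,3),np.uint8);o[:c.shape[0],:c.shape[1]]=c;o[:d.shape[0],470:470+d.shape[1]]=d;cv2.imwrite('pics/c1.png',o)
E
```

```text
cam fwd [-0.281 -0.516 -0.809] [ 0.068  0.751 -0.657]
cap [ 0.498 -0.373  0.141] [np.float64(0.0005673749370891868), np.float64(0.0005673749370891179)]
spindletop [ 0.528 -0.214  0.13 ] [np.float64(0.0024584268044567864), np.float64(0.0024584268044569105)]
canTop [0.73  0.084 0.081] [np.float64(0.00035565032150959764), np.float64(0.0003556503215097899)]
tray [0.502 0.329 0.045]
trayc1 [0.448 0.198 0.045]
trayc2 [0.391 0.398 0.045]
trayc3 [0.54  0.442 0.045]
trayc4 [0.602 0.247 0.045]
hs [0.566 0.039 0.044]
mod1 [ 0.495 -0.063  0.01 ]
mod2 [0.452 0.058 0.01 ]
mod3 [0.591 0.109 0.01 ]
mod4 [0.641 0.004 0.01 ]
r1 [ 0.59  -0.424  0.01 ]
r2 [ 0.412 -0.386  0.01 ]
r3 [ 0.485 -0.168  0.01 ]
r4 [ 0.634 -0.22   0.01 ]
```

View pics/c1.png

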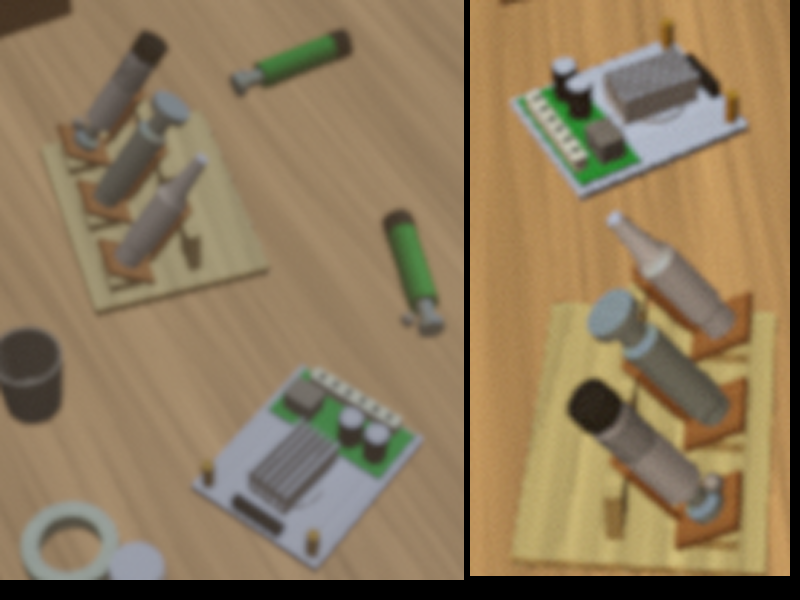

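The composite shows the marker (black cap, roller at the foot) in the groove farthest from the module: cap at about scene (290,126) and side (311,356). The bobbin is in the middle and the spindle nearest. The heat sink lies on the boss at about scene (342,269).

Run:
```python
from h import *
S=pose('scene');D=pose('side')
print(cross(ray(S,490,462),ray(D,337,60)),plane(D,343,153,0.02))
```

```text
(array([0.65350098, 0.55909771, 0.35633335]), [np.float64(0.0031120392411915225), np.float64(0.0031120392411917034)]) [0.67496043 0.56419347 0.02      ]
```

Request:
{"op": "arm_command", "data": {"series": "-31.2 -26.4 0 0 0;-31.2 -26.4 0 0 0;-31.2 -26.4 0 0 0"}}

```text
time_s: 0.4
tool_pos: [0.2534, 0.5188, 0.2217]
tool_rot: [-179.9, 0.0, 163.4]
force: [1.6, 0.5, 0.6]
grip_width: 0.0868
grasp_force: 0.0
```

Request:
{"op": "arm_command", "data": {"series": "-31.2 -26.4 0 0 0;-31.2 -26.4 0 0 0;-31.2 -26.4 0 0 0;-31.2 -26.4 0 0 0;-31.2 -26.4 0 0 0;-31.2 -26.4 0 0 0;-31.2 -26.4 0 0 0;-31.2 -26.4 0 0 0;-31.2 -26.4 0 0 0;-31.2 -26.4 0 0 0;-31.2 -26.4 0 0 0;-31.2 -26.4 0 0 0;-31.2 -26.4 0 0 0;-31.2 -26.4 0 0 0;0 0 0 -0.122 0;0 0 0 -0.122 0;0 0 0 -0.122 0;0 0 0 -0.122 0;0 0 0 -0.122 0;0 0 0 -0.122 0"}}

```text
time_s: 2.07
tool_pos: [0.5656, 0.0407, 0.2222]
tool_rot: [180.0, -0.0, -154.4]
force: [0.4, -0.6, -0.6]
grip_width: 0.087
grasp_force: 0.0
```

Run:
```python
from h import *
o=telemetry.get_obs();print(o['time_s'],o['tool_pos'],o['tool_rot'],o['force'])
cv2.imwrite('pics/w1.png',cams.read_camera('wrist'))
```

```text
2.0667 [0.56561509 0.04065444 0.2222047 ] [ 1.79986389e+02 -3.63451451e-02 -1.54379263e+02] [ 0.36968867 -0.55647322 -0.55273618]
```

View pics/w1.png

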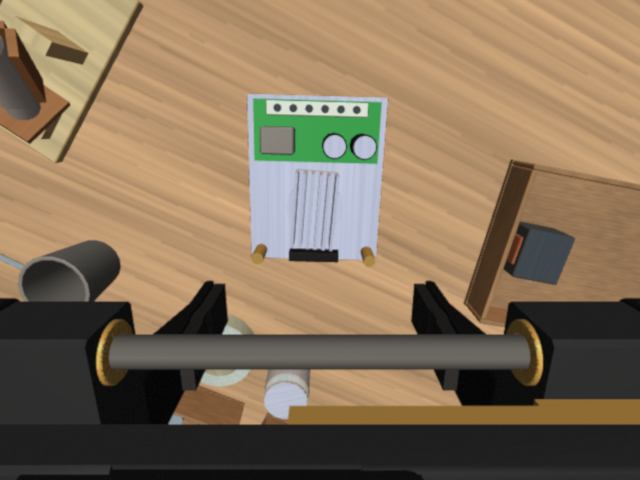

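Run:
```python
from h import *
np.set_printoptions(precision=4,suppress=True)
im=cv2.imread('pics/w1.png');x0,y0=240,85
c=im[y0:275,x0:395];cv2.imwrite('pics/w1c.png',cv2.resize(c,None,fx=3.1,fy=3.1,interpolation=2))
P=pose('wrist')
for n,u,v,z in [('a',248,96,.01),('b',387,98,.01),('c',380,261,.01),('d',252,258,.01),('h1',298,171,.044),('h2',337,173,.044),('h3',332,251,.044),('h4',294,247,.044),('tA',515,160,.045),('tB',466,303,.045),('hole',316,108,.02)]:print(n,plane(P,u,v,z))
```

```text
a [ 0.5004 -0.062   0.01  ]
b [0.446  0.0537 0.01  ]
c [0.5892 0.1245 0.01  ]
d [0.6445 0.0032 0.01  ]
h1 [0.5377 0.0081 0.044 ]
h2 [0.5242 0.0399 0.044 ]
h3 [0.5913 0.0684 0.044 ]
h4 [0.6034 0.0346 0.044 ]
tA [0.446  0.1744 0.045 ]
tB [0.5817 0.2101 0.045 ]
hole [ 0.4827 -0.0011  0.02  ]
```

View pics/w1c.png

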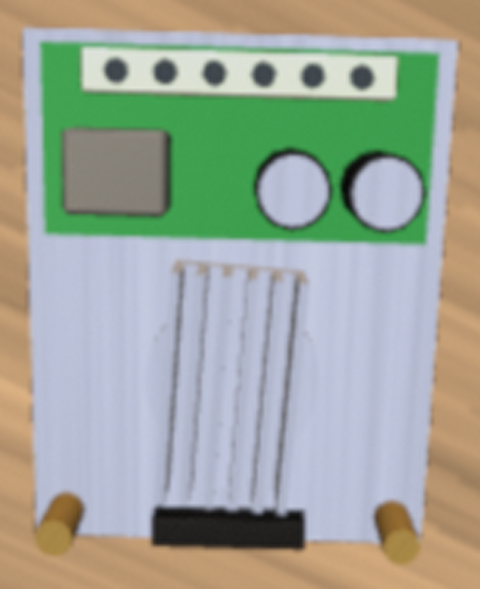

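The crop shows the heat sink's top face with corners at about crop (172,268), (307,278), (288,515) and (160,508), slightly rotated from the module. The boss rim shows faintly, from crop (150,385) to (317,385).

Run:
```python
from h import *
np.set_printoptions(precision=4,suppress=True)
P=pose('wrist');f=lambda u,v,z:plane(P,240+u/3.1,85+v/3.1,z)[:2]
q=[f(*p,.044) for p in[(172,268),(307,278),(288,515),(160,508)]]
c=np.mean(q,0);d=q[3]-q[0]+q[2]-q[1];print('hs',c,np.degrees(np.arctan2(d[1],d[0])),[np.linalg.norm(q[i]-q[i-1]) for i in range(4)])
a,b=f(150,385,.014),f(317,385,.014);print('boss',(a+b)/2,np.linalg.norm(a-b))
m=[f(*p,.01) for p in[(25,30),(458,42),(422,542),(37,542)]]
print('mod',np.mean(m,0),[np.degrees(np.arctan2(*(m[i]-m[j])[::-1])) for i,j in((3,0),(2,1))],[np.linalg.norm(m[i]-m[i-1]) for i in range(4)])
```

```text
hs [0.5652 0.0378] 22.1340843107329 [np.float64(0.07225812960054255), np.float64(0.03861547383729417), np.float64(0.07164574073633397), np.float64(0.038840887754492154)]
boss [0.5682 0.0395] 0.05331462707119966
mod [0.5454 0.0291] [np.float64(24.278971342036833), np.float64(24.585995309747528)] [np.float64(0.16134646263455152), np.float64(0.12846244618555916), np.float64(0.15798067072374705), np.float64(0.12936413870218327)]
```

Request:
{"op": "arm_command", "data": {"series": "1.6 -2.4 30 0.061 0;0 0 35 0 0;0 0 35 0 0;0 0 35 0 0;0 0 35 0 0;0 0 24 0 0;0 0 10 0 0;0 0 0 0 0;0 0 0 0 255;0 0 0 0 255;0 0 0 0 255;0 0 0 0 255;0 0 0 0 255;0 0 0 0 255;0 0 0 0 255;0 0 0 0 255", "squeeze": 25}}

```text
time_s: 3.45
tool_pos: [0.5657, 0.0377, 0.0188]
tool_rot: [-180.0, 0.0, -158.2]
force: [0.6, -1.1, 0.3]
grip_width: 0.0417
grasp_force: 0.5
```

Request:
{"op": "arm_command", "data": {"series": "0 0 0 0 255;0 0 0 0 255;0 0 -5 0 255;0 0 -20 0 255;0 0 -35 0 255;0 0 -35 0 255;0 0 -35 0 255;-5 20 -30 0 255;-5 38 0 0 255;-5 38 0 0 255;-5 38 0 0 255;-5 38 0 0 255;-5 38 0 0 255;-5 38 0 0 255;-5 38 0 0 255;-5 38 0 0 255;-5 35 0 0 255;-1 14 0 0 255;0 0 0 0 255"}}

```text
time_s: 5.03
tool_pos: [0.4705, 0.4085, 0.1778]
tool_rot: [179.9, -0.1, -157.7]
force: [-0.1, 1.2, -1.3]
grip_width: 0.0398
grasp_force: 25.0
```

Run:
```python
from h import *
o=telemetry.get_obs();print(o['time_s'],o['tool_pos'],o['tool_rot'],o['grip_width'],o['grasp_force'])
cv2.imwrite('pics/w2.png',cams.read_camera('wrist'))
```

```text
5.0333 [0.47049386 0.40853999 0.17776614] [ 1.79865559e+02 -1.07190203e-01 -1.57748091e+02] 0.03975812600824266 24.99986687209457
```

View pics/w2.png

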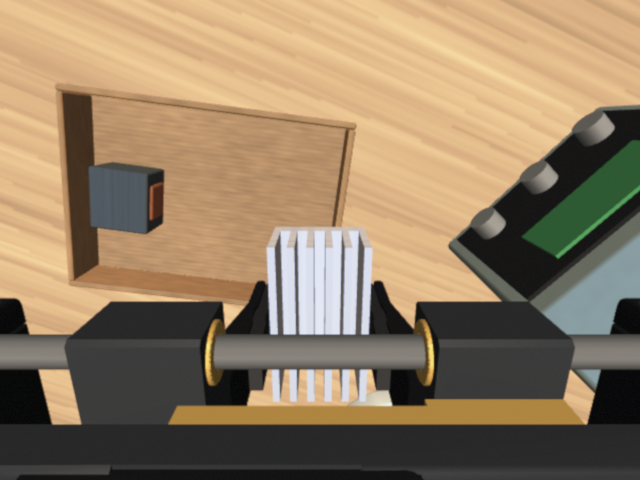

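The heat sink is held level between the pads. The tray's rim corners are at (57,86), (355,124) and (70,285), and the transformer is at (125,197) in the left half.

Run:
```python
from h import *
np.set_printoptions(precision=4,suppress=True)
P=pose('wrist');f=lambda u,v,z:plane(P,u,v,z)[:2]
a,b,c=f(57,86,.045),f(355,124,.045),f(70,285,.045)
print(a,b,c,np.linalg.norm(a-b),np.linalg.norm(a-c))
yv=(b-a)/np.linalg.norm(b-a);xv=np.array([yv[1],-yv[0]]);print('xang',np.degrees(np.arctan2(*xv[::-1])),np.degrees(np.arctan2(*(c-a)[::-1])))
o=a+xv*.08+yv*.11;t=o+yv*.053;print('ctr',o,'target',t)
tr=f(125,197,.036);print('transf',tr,(tr-o)@xv,(tr-o)@yv)
ob=telemetry.get_obs();d=t-ob['tool_pos'][:2];s=np.radians(ob['tool_rot'][2]);print('tool dx dy',d@[np.cos(s),np.sin(s)],d@[np.sin(s),-np.cos(s)])
```

```text
[0.4447 0.1922] [0.3882 0.4013] [0.5963 0.2318] 0.2166173006157807 0.1566330969741103
xang 15.127651050989545 14.664216355197109
ctr [0.4933 0.3193] target [0.4794 0.3704]
transf [0.509  0.2531] -0.0020593400904355503 -0.06795813962998412
tool dx dy 0.006578721905312931 -0.03479484201966315
```

Request:
{"op": "arm_command", "data": {"series": "6.6 -34.8 0 0.125 255;0 0 20 0 255;0 0 35 0 255;0 0 35 0 255;0 0 35 0 255;0 0 20 0 255;0 0 10 0 255;0 0 6 0 255;0 0 3 0 255;0 0 1 0 255;0 0 1 0 255;0 0 1 0 255;0 0 0 0 255"}}

```text
time_s: 6.17
tool_pos: [0.4817, 0.3689, 0.0126]
tool_rot: [179.9, 0.1, -165.4]
force: [-0.2, 0.0, -0.7]
grip_width: 0.04
grasp_force: 25.0
```

Request:
{"op": "arm_command", "data": {"series": "0 0 1 0 255;0 0 0 0 255;0 0 1 0 255;0 0 0 0 255"}}

```text
time_s: 6.5
tool_pos: [0.4814, 0.3687, 0.0099]
tool_rot: [180.0, 0.0, -165.4]
force: [0.0, -0.8, -0.6]
grip_width: 0.0398
grasp_force: 25.0
```

Request:
{"op": "arm_command", "data": {"series": "0 0 0.7 0 255;0 0 0 0 255"}}

```text
time_s: 6.67
tool_pos: [0.4814, 0.3686, 0.0098]
tool_rot: [180.0, 0.0, -165.4]
force: [-1.2, -1.1, 4.8]
grip_width: 0.0397
grasp_force: 25.0
```

Request:
{"op": "arm_command", "data": {"series": "0 0 0 0 80;0 0 0 0 80;0 0 0 0 80;0 0 0 0 80;0 0 0 0 80;0 0 -10 0 80;0 0 -30 0 80;0 0 -40 0 80;0 0 -40 0 80;0 0 -40 0 80;0 0 -40 0 80;0 0 -40 0 80"}}

```text
time_s: 7.67
tool_pos: [0.4809, 0.368, 0.2519]
tool_rot: [180.0, 0.1, -165.4]
force: [1.3, 0.9, 0.2]
grip_width: 0.0596
grasp_force: 0.0
```

Run:
```python
from h import *
o=telemetry.get_obs();print(o['time_s'],o['tool_pos'],o['tool_rot'],o['grip_width'])
cv2.imwrite('pics/w3.png',cams.read_camera('wrist'))
```

```text
7.6667 [0.48092369 0.36798713 0.25192524] [ 1.79964587e+02  5.66112019e-02 -1.65391963e+02] 0.05955049090825969
```

Request:
{"op": "arm_command", "data": {"series": "9.2 -37.4 0 0 95;9.2 -37.4 0 0 95;9.2 -37.4 0 0 95;9.2 -37.4 0 0 95;9.2 -37.4 0 0 95;9.2 -37.4 0 0 95;9.2 -37.4 0 0 95;9.2 -37.4 0 0 95;9.2 -37.4 0 0 95;9.2 -37.4 0 0 95;9.2 -37.4 0 0 95;9.2 -37.4 0 0 95;9.2 -37.4 0 0 95;9.2 -37.4 0 0 95;9.2 -37.4 0 0 95;9.2 -37.4 0 0 95;9.2 -37.4 0 0 95;9.2 -37.4 0 0 95;9.2 -37.4 0 0 95"}}

```text
time_s: 9.3
tool_pos: [0.4914, -0.3649, 0.2494]
tool_rot: [-180.0, 0.1, -165.3]
force: [1.1, -0.0, 0.6]
grip_width: 0.0547
grasp_force: 0.0
```

Request:
{"op": "arm_command", "data": {"series": "0 0 0 0.116 95;0 0 0 0.116 95;0 0 0 0.116 95;0 0 0 0.116 95;0 0 0 0 95;0 0 0 0 95"}}

```text
time_s: 9.8
tool_pos: [0.4914, -0.3632, 0.2491]
tool_rot: [180.0, 0.0, 168.2]
force: [0.9, 0.3, -0.6]
grip_width: 0.0545
grasp_force: 0.0
```

Run:
```python
from h import *
o=telemetry.get_obs();print(o['time_s'],o['tool_pos'],o['tool_rot'],o['grip_width'])
a=cams.read_camera('wrist');cv2.imwrite('pics/w4.png',a)
b=cv2.imread('pics/w3.png');cv2.imwrite('pics/w34.png',np.vstack([cv2.resize(a,(800,600))[:400],cv2.resize(b,(320,240))[:200].repeat(1,0) if 0 else np.hstack([cv2.resize(b,(266,200)),np.zeros((200,534,3),np.uint8)])]))
```

```text
9.8 [ 0.49142023 -0.36324198  0.24906405] [1.79994056e+02 1.24769408e-02 1.68228991e+02] 0.054467570417905814
```

View pics/w34.png

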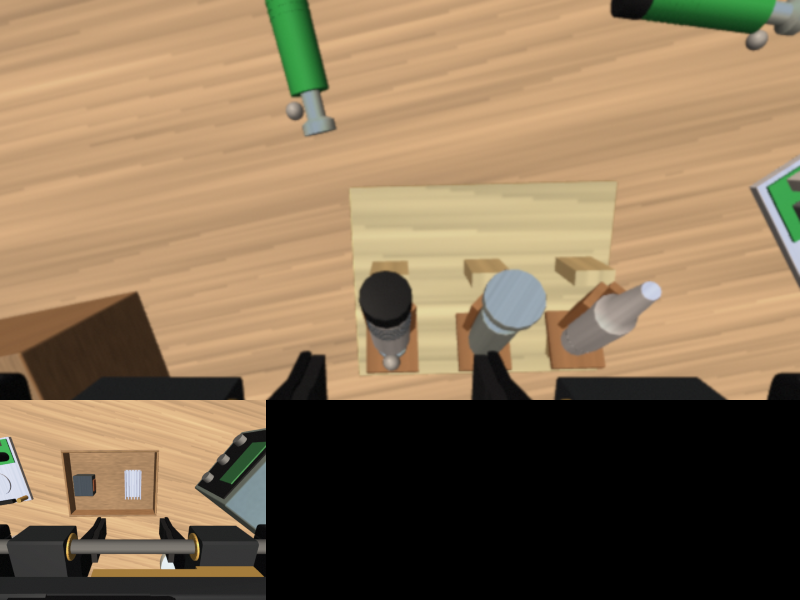

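The lower inset shows the heat sink flat in the tray's free half. The upper view shows the marker's cap top at about (386,298) in the 1.25x scale, and the rest's front edge from (350,188) to (615,181).

Run:
```python
from h import *
np.set_printoptions(precision=4,suppress=True)
P=pose('wrist');S=pose('scene');f=lambda u,v,z:plane(P,u/1.25,v/1.25,z)
cap=f(386.5,298,.1446);print('cap',cap,'width',np.linalg.norm(f(360,298,.1446)-f(412.5,298,.1446)))
for z in(0.012,.02):
    a,b,c,d=f(350,188,z),f(615,181,z),f(605,373,z),f(360,373,z);print(z,np.linalg.norm(b-a),np.degrees(np.arctan2(*(b-a)[1::-1])))
im=cv2.imread('pics/w4.png').astype(int)
m=(im.max(2)<60).astype(np.uint8);m[:, :270]=0;m[:,350:]=0;m[:200]=0;m[275:]=0
n,l,s,ce=cv2.connectedComponentsWithStats(m);i=1+s[1:,4].argmax();print(s[i],ce[i])
for n_,p in (('scene',(290,126)),):print(proj(S,cap),proj(pose('side'),cap))
ob=telemetry.get_obs();sg=np.radians(ob['tool_rot'][2])
for th in(-11,-12,-13):
    ax=np.array([-np.cos(np.radians(th)),-np.sin(np.radians(th))])
    g=cap[:2]-ax*.0355*.574;d=g-ob['tool_pos'][:2];print(th,'grip100',g,'tool d',d@[np.cos(sg),np.sin(sg)],d@[np.sin(sg),-np.cos(sg)])
```

```text
cap [ 0.4899 -0.3689  0.1446] width 0.030607834339537343
0.012 0.21549911934146396 79.73796803663592
0.02 0.21117502429847065 79.7379680366359
[ 288  217   41   46 1485] [308.5185 239.5461]
[293.1561 125.0075] [306.4482 353.3937]
-11 grip100 [ 0.5099 -0.3728] tool d -0.019935883202662864 -0.005643548095094623
-12 grip100 [ 0.5098 -0.3731] tool d -0.01993753513113218 -0.005999185486228899
-13 grip100 [ 0.5097 -0.3735] tool d -0.01993298007971041 -0.006354797542193016
```

Request:
{"op": "arm_command", "data": {"series": "-21.6 -5.8 0 -0.026 95;0 0 25 0 95;0 0 35 0 95;0 0 30 0 95;0 0 20 0 95;0 0 15 0 95;0 0 10 0 95;0 0 7 0 95;0 0 5 0 95;0 0 0 0 95"}}

```text
time_s: 10.68
tool_pos: [0.5113, -0.3733, 0.1016]
tool_rot: [180.0, -0.0, 169.6]
force: [0.0, -0.2, 0.0]
grip_width: 0.0546
grasp_force: 0.0
```

Run:
```python
from h import *
o=telemetry.get_obs();print(o['time_s'],o['tool_pos'],o['tool_rot'],o['grip_width'],o['force'])
a=cams.read_camera('wrist');b=cams.read_camera('side')[320:420,270:370]
cv2.imwrite('pics/w5.png',np.hstack([a[:400,150:490],cv2.resize(b,(400,400),interpolation=2)]))
```

```text
10.6833 [ 0.51132891 -0.37331836  0.10155469] [ 1.79982013e+02 -1.49813539e-02  1.69573872e+02] 0.05463922918026588 [ 0.04660328 -0.19723884  0.01948141]
```

View pics/w5.png

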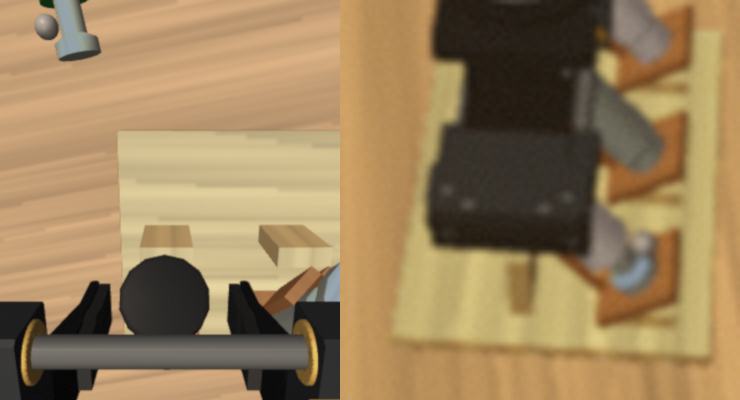

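Request:
{"op": "arm_command", "data": {"series": "0 -1 4.5 0 95;0 0 0 0 255;0 0 0 0 255;0 0 0 0 255;0 0 0 0 255;0 0 0 0 255;0 0 0 0 255;0 0 0 0 255", "squeeze": 6}}

```text
time_s: 11.45
tool_pos: [0.5112, -0.3751, 0.0976]
tool_rot: [-180.0, 0.0, 169.5]
force: [-1.0, -1.5, 0.8]
grip_width: 0.0299
grasp_force: 6.0
```

Request:
{"op": "arm_command", "data": {"series": "0 0 -3 0 255;0 0 -5 0 255;0 0 -10 0 255;0 0 -15 0 255;0 0 -20 0 255;0 0 -25 0 255;0 0 -30 0 255;0 0 -25 0 255;0 0 -15 0 255;0 0 -5 0 255;0 0 0 0 255;0 0 0 0 255;0 0 0 0 255"}}

```text
time_s: 12.53
tool_pos: [0.5106, -0.3737, 0.2488]
tool_rot: [179.9, -0.1, 169.5]
force: [-0.7, 0.9, -1.8]
grip_width: 0.0296
grasp_force: 6.0
```

Run:
```python
from h import *
o=telemetry.get_obs();print(o['time_s'],o['tool_pos'],o['grip_width'],o['force'])
a=cams.read_camera('wrist');b=cams.read_camera('side');u,v=map(int,proj(pose('side'),o['tool_pos']));print(u,v)
b=b[v-65:v+75,u-70:u+70]
cv2.imwrite('pics/w6.png',np.hstack([a[:400,150:490],cv2.resize(b,(400,400),interpolation=2)]))
```

```text
12.5333 [ 0.51061257 -0.3736897   0.24881387] 0.029573597565010767 [-0.66444818  0.9485111  -1.84700912]
315 320
```

View pics/w6.png

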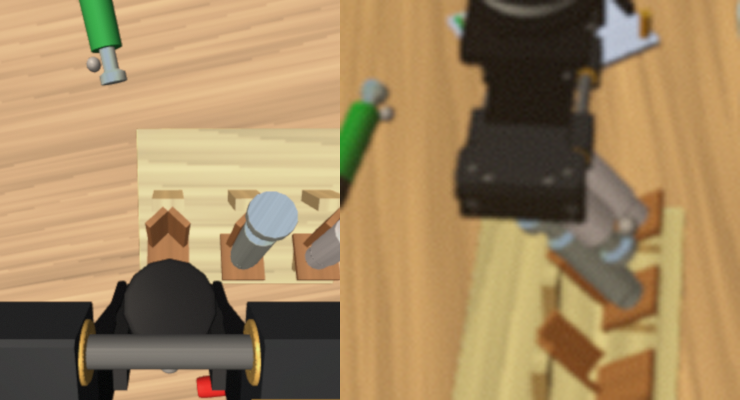

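The marker is held, and the other two tools are still in their grooves. It has not swung fully upright: the wrist view has the cap top at (319,303), and the side view shows it leaning. I'll ease the grip to let it swing.

Request:
{"op": "arm_command", "data": {"series": "0 0 0 0 255;0 0 0 0 255;0 0 0 0 255;0 0 0 0 255;0 0 0 0 255;0 0 0 0 255", "squeeze": 3}}

```text
time_s: 13.13
tool_pos: [0.5112, -0.3745, 0.2504]
tool_rot: [180.0, 0.0, 169.5]
force: [0.7, 0.4, -2.3]
grip_width: 0.0302
grasp_force: 3.1
```

```bash
cat > tilt.py <<'E'
from h import *
K=cams.calibration('wrist')['K'];H=np.linalg.inv(cams.calibration('wrist')['hand_eye'])
def pt(th,L=.038):
    t=np.radians(th);p=H@[L*np.sin(t),0,-.019-L*np.cos(t),1];p=K@p[:3];return (p[:2]/p[2]).round(0)
o=telemetry.get_obs();print(o['time_s'],o['tool_pos'],o['grip_width'],o['force'])
for th in(0,5,10,20,30,35):print(th,pt(th))
def cap(im):
    m=(im.max(2)<70).astype(np.uint8);col=m[:,300:340].mean(1);r=np.where(col[230:335]>.8)[0]+230
    return r.min(),r.max()
im=cams.read_camera('wrist');cv2.imwrite('pics/t%.2f.png'%o['time_s'],im);print('now',cap(im))
E
python3 tilt.py; python3 -c "
from tilt import *;a=cv2.imread('pics/w6.png')"|tail -0
python3 - <<'E'
import cv2
a=cv2.imread('pics/w6.png')[:,:340]
print([ (r,int(a[r,169].max())) for r in range(240,340,6)])
E
```

```text
13.1333 [ 0.51115277 -0.37452675  0.25036737] 0.030159313529942774 [ 0.73154654  0.42460619 -2.26760067]
0 [315. 385.]
5 [315. 376.]
10 [315. 366.]
20 [315. 346.]
30 [315. 325.]
35 [315. 314.]
now (np.int64(265), np.int64(334))
[(240, 174), (246, 174), (252, 175), (258, 118), (264, 42), (270, 44), (276, 45), (282, 44), (288, 45), (294, 45), (300, 47), (306, 48), (312, 48), (318, 48), (324, 48), (330, 47), (336, 68)]Exception ignored on flushing sys.stdout:
BrokenPipeError: [Errno 32] Broken pipe
```

At 3 N the marker still leans about 33° in the pads. I'll carry it to the fixed brass post on the module and nudge the foot gently against it to swing it upright.

Request:
{"op": "arm_command", "data": {"series": "0 0 0 0 255;1 15 0 0 255;1.5 30 0 0 255;2 39 0 0 255;2 39 0 0 255;2 39 0 0 255;2 39 0 0 255;2 39 0 0 255;2 39 0 0 255;2 34 0 0 255;1.5 25 0 0 255;1 15 0 0 255;0 0 0 -0.122 255;0 0 0 -0.122 255;0 0 0 -0.122 255;0 0 0 -0.122 255;0 0 0 -0.121 255;0 0 0 0 255;0 0 0 0 255", "squeeze": 8}}

```text
time_s: 14.82
tool_pos: [0.5566, -0.0241, 0.2504]
tool_rot: [180.0, 0.0, -155.8]
force: [0.4, 1.0, -1.1]
grip_width: 0.0297
grasp_force: 8.1
```

Run:
```python
from h import *
np.set_printoptions(precision=4,suppress=True)
o=telemetry.get_obs();print(o['time_s'],o['tool_pos'],o['tool_rot'],o['grip_width'],o['force'])
im=cams.read_camera('wrist');cv2.imwrite('pics/w7.png',im)
print([ (r,int(im[r,319].max())) for r in range(240,340,6)])
d=np.array([.5586,-.0242])-o['tool_pos'][:2];s=np.radians(o['tool_rot'][2]);print('tool',d@[np.cos(s),np.sin(s)],d@[np.sin(s),-np.cos(s)])
```

```text
14.8167 [ 0.5566 -0.0241  0.2504] [ 179.9936    0.0136 -155.7923] 0.029659093474414835 [ 0.3945  1.0123 -1.0774]
[(240, 232), (246, 232), (252, 231), (258, 231), (264, 69), (270, 71), (276, 70), (282, 70), (288, 70), (294, 69), (300, 69), (306, 68), (312, 67), (318, 64), (324, 63), (330, 61), (336, 73)]
tool -0.0017881369661868845 -0.0009114486194773771
```

View pics/w7.png

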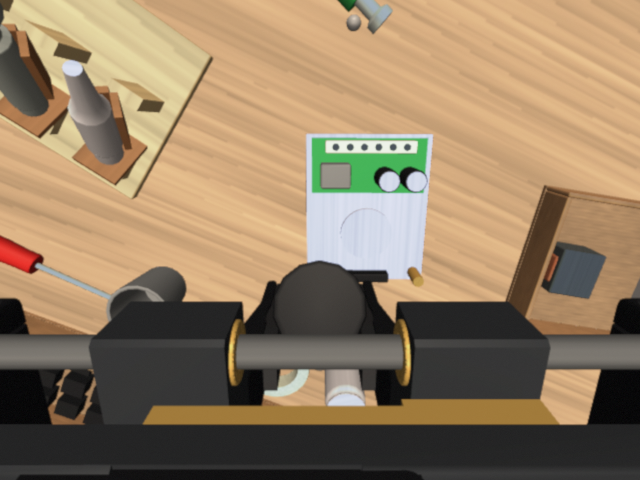

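The bare boss is visible, centred at about (367,235), and the marker cap's top edge is at row 262, so the tilt is still about 33°. That was my last picture to view, so I go on with numbers.

Run:
```python
from h import *
P=pose('wrist');print(plane(P,367,235,.014),proj(P,[.5682,.0394,.014]))
im=cv2.imread('pics/w7.png')
g=cv2.resize(im[195:275,325:410],None,fx=6,fy=6,interpolation=2)
g=cv2.cvtColor(g,6);
c=cv2.HoughCircles(cv2.GaussianBlur(g,(9,9),0),cv2.HOUGH_GRADIENT,1,50,param1=40,param2=12,minRadius=140,maxRadius=190)
if c is not None:
  for k in c[0][:3]:print(k,k[0]/6+325,k[1]/6+195,plane(P,k[0]/6+325,k[1]/6+195,.014),k[2]/6)
print(proj(P,[.6315,.0088,.04]),proj(P,[.5869,.1072,.04]))
hsv=cv2.cvtColor(im,40)
m=cv2.inRange(hsv,(10,80,40),(30,255,255))[255:290,400:430];print('post blob',np.argwhere(m[:, :]>0).mean(0)+[255,400] if m.any() else None)
```

```text
[0.56817072 0.03996472 0.014     ] [366.52209434 234.81899831]
[316.87857544 282.78345959] [419.1634495  282.54465448]
post blob [277.08292683 417.86504065]
```

Request:
{"op": "arm_command", "data": {"series": "0 -0.9 20 0 255;0 0 30 0 255;0 0 30 0 255;0 0 30 0 255;0 0 25 0 255;0 0 15 0 255;0 0 10 0 255;0 0 6 0 255;0 0 0 0 255;0 0 0 0 255", "squeeze": 4}}

```text
time_s: 15.7
tool_pos: [0.5577, -0.0248, 0.0851]
tool_rot: [-180.0, 0.1, -155.6]
force: [0.1, -0.2, -1.4]
grip_width: 0.0299
grasp_force: 4.1
```

Request:
{"op": "arm_command", "data": {"series": "-5 0 0 0 255;-5 0 0 0 255;-4.5 0 -2 0 255;-4.5 0 -2 0 255;-4.5 0 -2.5 0 255;-5 0 -1.2 0 255;-5 0 -1.2 0 255;0 0 0 0 255"}}

```text
time_s: 16.37
tool_pos: [0.5887, -0.0105, 0.094]
tool_rot: [-180.0, 0.1, -155.5]
force: [-1.5, -0.0, 3.1]
grip_width: 0.0301
grasp_force: 3.9
```

```bash
cat > cap.py <<'E'
from h import *
o=telemetry.get_obs();im=cams.read_camera('wrist');cv2.imwrite('pics/k%.2f.png'%o['time_s'],im)
g=im.max(2)
for u in(300,319,338):
    c=g[200:340,u].astype(int);r=[i+200 for i in range(1,140) if abs(c[i]-c[i-1])>18];print(u,r)
print(o['tool_pos'],o['force'])
E
python3 cap.py
```

```text
300 [273, 274, 275]
319 [269, 270]
338 [273, 274, 275]
[ 0.58868798 -0.01046331  0.0940418 ] [-1.51519891 -0.03034667  3.11088021]
```

```bash
ls pics
python3 - <<'E'
from h import *
import glob
for f in ['pics/w7.png',sorted(glob.glob('pics/k*.png'))[-1]]:
    g=cv2.imread(f).max(2).astype(int)
    for r in range(262,334,6):
        L=[u for u in range(230,319) if abs(g[r,u]-g[r,u-1])>14];Rr=[u for u in range(320,410) if abs(g[r,u]-g[r,u-1])>14]
        print(r,L[-3:],Rr[:3],end=' | ')
    print()
S=pose('scene');o=telemetry.get_obs()
im=cams.read_camera('scene');cv2.imwrite('pics/s8.png',im)
u,v=proj(S,[.6315,.0088,.03]);print(u,v,proj(S,o['tool_pos']))
c=cv2.resize(cv2.cvtColor(im,6)[int(v)-40:int(v)+15,int(u)-30:int(u)+35],None,fx=2,fy=1)
for row in c:print(''.join(' .:-=+*#%@'[int(x)*10//256] for x in row))
E
```

```text
c1.png
k16.37.png
scene0.png
side0.png
t13.13.png
t13.18.png
w1.png
w1c.png
w2.png
w3.png
w34.png
w4.png
w5.png
w6.png
w7.png
wrist0.png
262 [311, 312, 313] [326, 327, 328] | 268 [294, 295, 296] [343, 344, 345] | 274 [287, 288, 289] [387, 388, 389] | 280 [281, 282, 283] [387, 388, 389] | 286 [266, 267, 268] [372, 373, 374] | 292 [264, 265, 266] [374, 375, 376] | 298 [262, 263, 264] [376, 377, 378] | 304 [259, 260, 261] [378, 379, 380] | 310 [254, 255, 256] [383, 384, 385] | 316 [249, 250, 251] [388, 389, 390] | 322 [245, 246, 247] [392, 393, 394] | 328 [238, 245, 246] [393, 394, 401] | 
262 [299, 300, 301] [] | 268 [301] [] | 274 [299, 300, 301] [338, 339, 340] | 280 [291, 292, 293] [346, 347, 348] | 286 [266, 267, 268] [372, 373, 374] | 292 [264, 265, 266] [374, 375, 376] | 298 [262, 263, 264] [375, 376, 377] | 304 [259, 260, 261] [378, 379, 380] | 310 [254, 255, 256] [] | 316 [249, 250, 251] [] | 322 [244, 245, 246] [396, 400, 401] | 328 [237, 238, 245] [394, 395, 401] | 
312.086504132544 273.6882837529103 [324.16267605 245.78859035]
++++++++++++++++++++++++++++++++++++++++++++++++
[... 6456 characters left out ...]
-==+++**********+++**************************
+++++++++++++++++++++++++++++++++++++++++++++++++++++++++++++====+++++**+++=--::::::::---==+++********+++++++*********************
++++++++++++++++++++++++++++++++++++++++++++++++++++++++++++++++====+++++++==--::::::::::---==++++*******+++++++++++++****++++****
+++++++++++++++++++++++++++++++++++++++++++++++++++++++++++++++++++===+++++===---:::::::::::---==++++***********++++++++++********
+++++++++++++++++++++++++++++++++++++++++++++++++++++++++++++++++++++++=========----:::::::::::---==++++**************************
+++++++++++++++++++++++++++++++++++++++++++++++++++++++++++++++++++++++++==========----:::::::::::---==++++***********************
```

Run:
```python
from h import *
S=pose('scene');o=telemetry.get_obs();M=R.from_euler('xyz',o['tool_rot'],degrees=True).as_matrix()
for L in(.085,.097,.108):
  for th in(0,15,25,35):
    t=np.radians(th);f=lambda l:o['tool_pos']+M@[-l*np.sin(t),0,-.019+l*np.cos(t)]
    print(L,th,'foot',proj(S,f(L)).round(1),'neck',proj(S,f(L-.03)).round(1),f(L).round(3),proj(S,f(.01)).round(1))
print('post top',proj(S,[.6315,.0088,.04]),'bot',proj(S,[.6315,.0088,.01]))
```

```text
0.085 0 foot [324.  261.1] neck [324.1 254.3] [ 0.588 -0.011  0.028] [324.3 243.5]
0.085 15 foot [318.6 266.4] neck [320.6 257.7] [ 0.608 -0.002  0.031] [323.6 244.1]
0.085 25 foot [315.1 269.1] neck [318.3 259.5] [0.621 0.004 0.036] [323.2 244.4]
0.085 35 foot [311.8 271.1] neck [316.1 260.7] [0.632 0.009 0.043] [322.8 244.6]
0.097 0 foot [324.  263.7] neck [324.1 257. ] [ 0.588 -0.011  0.016] [324.3 243.5]
0.097 15 foot [317.8 269.8] neck [319.8 261.2] [ 0.611 -0.001  0.019] [323.6 244.1]
0.097 25 foot [313.9 272.9] neck [317.  263.4] [0.625 0.006 0.025] [323.2 244.4]
0.097 35 foot [310.1 275.2] neck [314.4 264.8] [0.639 0.012 0.033] [322.8 244.6]
0.108 0 foot [324.  266.1] neck [324.1 259.5] [ 0.588 -0.011  0.005] [324.3 243.5]
0.108 15 foot [317.2 272.9] neck [319.1 264.4] [0.613 0.001 0.008] [323.6 244.1]
0.108 25 foot [312.7 276.4] neck [315.8 266.9] [0.63  0.008 0.015] [323.2 244.4]
0.108 35 foot [308.5 278.9] neck [312.8 268.7] [0.644 0.015 0.024] [322.8 244.6]
post top [312.03394371 271.48362347] bot [312.18956036 278.01100351]
```

Run:
```python
from h import *
for n in('w7','k16.37'):
    g=cv2.cvtColor(cv2.imread(f'pics/{n}.png'),6)[256:400,250:390]
    g=np.clip(cv2.resize(g,(120,40),interpolation=3).astype(int)*10//130,0,9)
    for r in g:print(''.join(' .:-=+*#%@'[x] for x in r))
    print('-----')
```

```text
@@@@@@@@@@@@@@@@@@@@@@@@@@@@@@@@@@@@@@@@@@@@@@@@@@@@@@@@@@@@@@@@@@@@@@@@@@@@@@@@@@@@@@@@@@@@@@@@@@@@@@@@@@@@@@@@@@@@@@@@
@@@@@@@@@@@@@@@@@@@@@@@@@@@@@@@@@@@@@@@@@@@@@@@@@@@@@@@@@%###%@@@@@@@@@@@@@@@@@@@@@@@@@@@@@@@@@@@@@@@@@@@@@@@@@@@@@@@@@@
@@@@@@@@@@@@@@@@@@@@@@@@@@@@@@@@@@@@@@@@@@%##**++=========+++=========++**#%@@@@@@@@@@@@@@@@@@@@@@@@@@@@@@@@@@@@@@@@@@@@
@@@@@@@@@@@@@@@@@@@@@@@@@@@@@@@@@@@@@@#*=======+++++++++++++++++++++++++++=====*@@@@@@@@@@@@@@@@@@@@@@@@@@@@@@@@@@@@@@@@
@@@@@@@@@@@@@@@@@@@@@@@@@@@@@@@@@@#+======+++++++++++++++++++++++++++++++++++++=====--------------------------------+@@@
@@@@@@@@@@@@@@@@@@@@@@@@@@@@@@#+=-========+=++++++++++++++++++++++++++++++++++++++====--::::----:-----:--:-:---------=@@
@@@@@@@@@@@@@@@@@@@@@@@@@@@@+--=============+++++++++++++++++++++++++++++++++++++++++====-::::::::::::::::::::::::::-=@@
@@@@@@@@@@@@@@@*-::::-#@@@*--================++=++++++++++++++++++++++++++++++++++++======---+##*:.....:+@@@@@@@@@@@@@@@
@@@@@@@@@@@@@@=........:::--===================+=++++++++++++++++++++++++++++++++++=========--:::.......-%@@@@@@@@@@@@@@
@@@@@@@@@@@
[... 7891 characters left out ...]
@@@@@@@@@@@@@@@@@@@@@@@@@@@@@@@@@@@@@@@@@@@@@@@@@@@@@@@@@@@@@@@%--==========-.           
           :==========-+@@@@@@@@@@@@@@@@@@@@@@@@@@@@@@@@@@@@@@@@@@@@@@@@@@@@@@@@@@@@@@@@@@@@@@@+-==========-.           
           :===========%@@@@@@@@@@@@@@@@@@@@@@@@@@@@@@@@@@@@@@@@@@@@@@@@@@@@@@@@@@@@@@@@@@@@@@@@===========-.           
           :#@@@@@@@@@@@@@@@@@@@@@@@@@@@@@@@@@@@@@@@@@@@@@@@@@@@@@@@@@@@@@@@@@@@@@@@@@@@@@@@@@@@@@@@@@@@@@%=.           
          .+@@@@@@@@@@@@@@@@@@@@@@@@@@@@@@@@@@@@@@@@@@@@@@@@@@@@@@@@@@@@@@@@@@@@@@@@@@@@@@@@@@@@@@@@@@@@@@@%:           
         .=@@@@@@@@@@@@@@@@@@@@@@@@@@@@@@@@@@@@@@@@@@@@@@@@@@@@@@@@@@@@@@@@@@@@@@@@@@@@@@@@@@@@@@@@@@@@@@@@@+.          
-----
```

Request:
{"op": "arm_command", "data": {"series": "0 0 -4 0 255;0 0 -4 0 255;-4 0 -2 0 255;-4 0 0 0 255;-4 0 0 0 255;-4 0 0 0 255;-4 0 0 0 255;-4 0 0 0 255;0 0 0 0 255"}}

```text
time_s: 17.22
tool_pos: [0.6105, -0.0003, 0.1037]
tool_rot: [-180.0, 0.1, -155.5]
force: [-1.5, -0.1, 3.6]
grip_width: 0.0299
grasp_force: 3.9
```

```bash
cat > asc.py <<'E'
from h import *
o=telemetry.get_obs();im=cams.read_camera('wrist');S=cams.read_camera('scene')
print(o['time_s'],o['tool_pos'],o['force'],o['grip_width'],o['grasp_force'])
g=cv2.cvtColor(im,6)[256:340,250:390]
g=np.clip(cv2.resize(g,(110,24),interpolation=3).astype(int)*10//130,0,9)
for r in g:print(''.join(' .:-=+*#%@'[x] for x in r))
P=pose('scene');u,v=map(int,proj(P,o['tool_pos']));print(u,v)
c=cv2.resize(cv2.cvtColor(S,6)[v-5:v+45,u-28:u+28],None,fx=2,fy=1)
for row in c:print(''.join(' .:-=+*#%@'[int(x)*10//256] for x in row))
E
python3 asc.py
```

```text
17.2167 [ 6.10463000e-01 -3.36063660e-04  1.03722262e-01] [-1.50208888 -0.05883554  3.64138937] 0.02990554408727835 3.9415965601801872
@@@@@@@@@@@@@@@@@@@@@@@@@@@@@@@@@@@@@@@@@@%%####%###%%%%%%%##%####%@@@@@@@@@@@@@@@@@@@@@@@@@@@@@@@@@@@@@@@@@@@
@@@@@@@@@@@@@@@@@@@@@@@@@@@@@@@@@@@@@%##***#######%%%%%%%%%%%%#####**##%@@@@@@@@@@@@@@@@@@@@@@@@@@@@@@@@@@@@@@
@@@@@@@@@@@@@@@@@@@@@@@@@@@@@@@@@@@#*#***######%%%%%%%%%%%%%%%%%#######***#@@@@@@@@@@@@@@@@@@@@@@@@@@@@@@@@@@@
@@@@@@@@@@@@@@@@@@@@@@@@@@@@@@@@@#++****####%%%%@@@@@@@@@@@@@@%%%%#####*****%@@@@@@@@@@@@@@@@@@@@@@@@@@@@@@@@@
@@@@@@@@@@@@@@@@@@@@@@@@@@@@@@@@#++***##%%@@@%%##**+=----==**#%@@@@@%%%#****+%@@@@@%::::::::::::::::::::::::::
@@@@@@@@@@@@@@@@@@@@@@@@@@@@@@@*++*#%%#+-:::....................:::-=+*#%%#*++#@@@@#.:::::::::::::::::::::::::
@@@@@@@@@@@@@@@@@@@@@@@@@@@@@%***#*+-:..................................:=*#*++#@@@#.:::::::::::::::::::::::::
@@@@@@@@@@@@@@*=---+%@@@@@@@@*+=-:.........................................:-+*+#@@#:::::......:::::::::::::::
@@@@@@@@@@@@@+......:-------::.............::::::-----------::::::...........
[... 6656 characters left out ...]
==+++*****************
+++++++++++++++++++++++++++++++++++++++++++++++++++++++++++++++++===========---:::::::::::---==+++**************
++++++++++++++++++++++++++++++++++++++++++++++++++++++++++++++++++++==========----::::::::::---==+++************
++++++++++++++++++++++++++++++++++++++++++++++++++++++++++++++++++++++============---:::::::::---=++************
+++++++++++++++++++++++++++++++++++++++++++++++++++++++++++++++++++++++++===========----:::::::--=++************
++++++++++++++++++++++++++++++++++++++++++++++++++++++++++++++++++++++++++++============----:---=+++************
++++++++++++++++++++++++++++++++++++++++++++++++++++++++++++++++++++++++++++++++===========--===++**************
```

Run:
```python
from h import *
P=pose('scene');o=telemetry.get_obs();t=o['tool_pos'];M=R.from_euler('xyz',o['tool_rot'],degrees=True).as_matrix()
for z in(.01,.02,.03,.04):
    p=plane(P,317.3,270.5,z);d=M.T@(p-t);print(z,p.round(4),'tool',(d*1e3).round(1))
for th in(0,10,18,25):
  for L in(.09,.1,.108):
    a=np.radians(th);f=lambda l:t+M@[-l*np.sin(a),0,-.019+l*np.cos(a)];print(th,L,proj(P,f(L)).round(1),proj(P,f(L-.03)).round(1),f(L)[2].round(3))
```

```text
0.01 [ 0.6103 -0.0045  0.01  ] tool [ 1.3 -3.5 93.7]
0.02 [0.6132 0.0011 0.02  ] tool [-3.6  0.3 83.7]
0.03 [0.6161 0.0067 0.03  ] tool [-8.6  4.2 73.7]
0.04 [0.6191 0.0123 0.04  ] tool [-13.6   8.1  63.7]
0 0.09 [318.1 266.6] [318.1 259.8] 0.033
0 0.1 [318.1 268.8] [318.1 262.1] 0.023
0 0.108 [318.1 270.6] [318.1 263.9] 0.015
10 0.09 [314.1 270.6] [315.4 262.5] 0.034
10 0.1 [313.7 273.3] [315.  265.3] 0.024
10 0.108 [313.4 275.4] [314.6 267.4] 0.016
18 0.09 [311.  273.4] [313.3 264.3] 0.037
18 0.1 [310.3 276.3] [312.5 267.4] 0.028
18 0.108 [309.7 278.7] [311.9 269.8] 0.02
25 0.09 [308.4 275.4] [311.5 265.6] 0.041
25 0.1 [307.3 278.6] [310.4 268.9] 0.032
25 0.108 [306.5 281.1] [309.6 271.5] 0.025
```

Run:
```python
from h import *
im=cams.read_camera('wrist');cv2.imwrite('pics/k9.png',im)
print([(r,im[r,319].tolist()) for r in range(200,330,5)])
g=cv2.cvtColor(im,6)[190:290,230:410]
g=np.clip(cv2.resize(g,(120,32),interpolation=3).astype(int)*10//240,0,9)
for r in g:print(''.join(' .:-=+*#%@'[x] for x in r))
```

```text
[(200, [231, 215, 208]), (205, [230, 214, 207]), (210, [231, 214, 207]), (215, [230, 214, 208]), (220, [230, 215, 208]), (225, [230, 214, 207]), (230, [230, 214, 207]), (235, [198, 184, 180]), (240, [147, 155, 166]), (245, [146, 155, 167]), (250, [145, 154, 167]), (255, [114, 119, 126]), (260, [101, 104, 107]), (265, [107, 112, 116]), (270, [63, 66, 71]), (275, [18, 19, 19]), (280, [18, 17, 20]), (285, [47, 49, 51]), (290, [40, 42, 43]), (295, [41, 43, 45]), (300, [39, 41, 43]), (305, [40, 41, 42]), (310, [38, 40, 42]), (315, [39, 40, 42]), (320, [39, 41, 43]), (325, [38, 40, 42])]
%%############################################%%%%%%%%%%%%@@%%%%%%@@%@@@%%%%%@@%@@@@@%##%%%%%%%%%%%%%%%%@%%%%%@@@@%%%%%%
%%%%%%#########################################%%%%%%%%%%%%@%%%%%%@@@@@@%%%%%@@%@@@@%#%%%%%%%%%%%%%%%%%%%%%%%%@@@@%%%%%%
#%%%%%%%%%#####################################%%%%%%%%@@%%@%%%%%%@@%@@@%%%%%@@%@@@@#%%%%%%%%%%%%%%%%%%%@%%%%@@@@@%%%%%%
######%%%%%%%%%%%%%############################%%%%%%%%%%%%%%%%%%%@%%@@@%%%%%@@%@@@%#%%%%%%%%%%%%%%%%%%%%%%%%@@@@@%%%%%%
###########%%%%%%%%%%%%%###
[... 2660 characters left out ...]
##############*-::---===---::....    ...::--=====-----=%@@#-...................................
######################################*=::-==-:.                       ..:==--:-+%%#: ..................................
############################*########*=----:.                             ..-----+%#:...................................
########################*=::.:=******+:::.                ....               .::--##:....     ..........................
*#######################=.    .::::::.          ............:.........          ..::....       .........................
*******################+.      .....        ...............................        ......       ........:...............
```

Request:
{"op": "arm_command", "data": {"series": "-4 0 -1 0 255;-4 0 -1 0 255;-4 0 0 0 255;-2 0 0 0 255;0 0 0 0 255"}}

```text
time_s: 17.78
tool_pos: [0.6232, 0.0051, 0.1056]
tool_rot: [-179.9, 0.1, -155.6]
force: [-0.2, 0.1, 3.6]
grip_width: 0.0289
grasp_force: 3.7
```

```bash
cat > look.py <<'E'
from h import *
o=telemetry.get_obs();im=cams.read_camera('wrist');cv2.imwrite('pics/k%.2f.png'%o['time_s'],im)
print(o['time_s'],o['tool_pos'].round(4),o['tool_rot'].round(2),o['force'].round(1),o['grip_width'],o['grasp_force'])
print([(r,int(im[r,319].max())) for r in range(196,336,4)])
E
python3 look.py
```

```text
17.7833 [0.6232 0.0051 0.1056] [-1.7995e+02  7.0000e-02 -1.5555e+02] [-0.2  0.1  3.6] 0.02885569213044884 3.6742201913148165
[(196, 230), (200, 230), (204, 230), (208, 230), (212, 230), (216, 140), (220, 172), (224, 182), (228, 183), (232, 183), (236, 183), (240, 184), (244, 139), (248, 104), (252, 118), (256, 150), (260, 150), (264, 151), (268, 178), (272, 20), (276, 20), (280, 22), (284, 22), (288, 26), (292, 44), (296, 39), (300, 40), (304, 40), (308, 38), (312, 38), (316, 38), (320, 36), (324, 36), (328, 38), (332, 38)]
```

The marker now stands nearly upright on the plate beside the post, but it is held at the pads' edge (about 10 mm off-centre). I'll release it there and regrip centred.

Request:
{"op": "arm_command", "data": {"series": "0 0 0 0 150;0 0 0 0 130;0 0 0 0 100;0 0 0 0 100;0 0 0 0 100;0 0 0 0 100", "squeeze": 3}}

```text
time_s: 18.33
tool_pos: [0.622, 0.0049, 0.1051]
tool_rot: [180.0, -0.0, -155.6]
force: [-0.6, 0.4, -0.3]
grip_width: 0.0518
grasp_force: 0.0
```

```bash
python3 look.py
python3 - <<'E'
from h import *
import glob
im=cv2.imread(sorted(glob.glob('pics/k1*.png'))[-1])
g=cv2.cvtColor(im,6)[200:335,240:400]
g=np.clip(cv2.resize(g,(110,34),interpolation=3).astype(int)*10//200,0,9)
for r in g:print(''.join(' .:-=+*#%@'[x] for x in r))
E
```

```text
18.3333 [0.622  0.0049 0.1051] [ 1.7999e+02 -1.0000e-02 -1.5558e+02] [-0.6  0.4 -0.3] 0.05179753499551159 0.0
[(196, 219), (200, 219), (204, 218), (208, 218), (212, 218), (216, 218), (220, 217), (224, 218), (228, 217), (232, 216), (236, 215), (240, 216), (244, 215), (248, 149), (252, 141), (256, 138), (260, 138), (264, 169), (268, 171), (272, 171), (276, 182), (280, 194), (284, 195), (288, 193), (292, 197), (296, 190), (300, 189), (304, 181), (308, 184), (312, 183), (316, 183), (320, 194), (324, 196), (328, 192), (332, 188)]
%%%%%%%%%%%####################*****#@@@@@@@@@@@@@@@@@@@@@@@@@@@@@@@@@@@@@@@@@@@@@@@@@@@@@@@@@@@@@@@@@@@@@@@@@
####%%%%%*+***##################***+*%@@@@@@@@@@@@@@@@@@@@@@@@@@@@@@@@@@@@@@@@@@@@@@@@@@@@@@@@@@@@@@@@@@@@@@@@
#########*+***#################***+=+%%%%@@@@@@@@@@@@@@@@@@@@@@@@@@@@@@@@@@@@@@@@@@@@@@@@@@@@@@@@@@@@@@@@@@@@@
%%#######*+***#################***+=+%%%%@@@@@@@@@@@@@@@@@@@@@@@@@@@@@@@@@@@@@@@@@@@@@@@@@@@@@@@@@@@@@@@@@@@@@
%%%%%%%%##########################%%%%%%%@@@@@@@@@@@@@@@@@@@@@@@@@@@@@@@@@@@@@@@@@@@@@@@@@@@@@@@@@@@@@@@@@@@@@
%%%%%%%%%%%%%%
[... 2504 characters left out ...]
#%%%%%%%%%%%%%%%+.      ........  
........        :*######%%%%%%%%%%%%%%%%%%%%%%%#####################################%%%%%%%%+.        ........
.......         :+#############%%%%%%%%%%%%%%%%%%%%%%#######################################=.         .......
.......         :*####################%%%%%%%%%%%%%%%%%%%%%%################################=.         .......
......         .+%%%%%%%%####################%%%%%%%%%%%%%%%%%##############################*:         .......
.....         .=#%%%%%%%%%%%%%%%###################%%%%%%%%%%%%%%%%%#########################+:         ......
..............-*%%%######################********#############################**********#####*=...............
```

Run:
```python
from h import *
for n in('scene','side'):
    im=cams.read_camera(n);cv2.imwrite(f'pics/{n}9.png',im);a=cv2.imread(f'pics/{n}0.png')
    d=(cv2.absdiff(im,a).max(2)>30).astype(np.uint8);d=cv2.morphologyEx(d,2,np.ones((3,3)))
    k,l,s,c=cv2.connectedComponentsWithStats(d)
    print(n,[(x.tolist(),y.round().tolist()) for x,y in zip(s[1:],c[1:]) if x[4]>25])
a=cams.read_camera('wrist')
g=cv2.cvtColor(a,6)[:300]
g=np.clip(cv2.resize(g,(150,42),interpolation=3).astype(int)*10//230,0,9)
for r in g:print(''.join(' .:-=+*#%@'[x] for x in r))
```

```text
scene [([270, 0, 300, 264, 20199], [395.0, 106.0]), ([634, 15, 6, 11, 31], [637.0, 21.0]), ([618, 27, 22, 29, 222], [629.0, 41.0]), ([513, 94, 7, 5, 31], [516.0, 96.0]), ([560, 97, 18, 25, 283], [568.0, 109.0]), ([498, 100, 17, 43, 349], [505.0, 120.0]), ([265, 131, 24, 31, 243], [276.0, 146.0]), ([513, 137, 20, 13, 179], [522.0, 143.0]), ([543, 141, 11, 9, 81], [548.0, 145.0]), ([552, 144, 12, 13, 105], [558.0, 150.0]), ([325, 260, 32, 28, 519], [340.0, 273.0]), ([435, 354, 36, 36, 736], [452.0, 371.0])]
side [([21, 0, 143, 194, 12033], [91.0, 64.0]), ([160, 0, 27, 32, 482], [174.0, 11.0]), ([187, 16, 26, 18, 200], [197.0, 28.0]), ([180, 27, 14, 31, 259], [187.0, 43.0]), ([170, 45, 9, 4, 33], [174.0, 46.0]), ([205, 54, 94, 54, 1562], [255.0, 83.0]), ([169, 62, 31, 46, 884], [183.0, 81.0]), ([301, 87, 46, 35, 795], [321.0, 105.0]), ([342, 90, 9, 5, 43], [346.0, 92.0]), ([317, 90, 66, 160, 5419], [350.0, 175.0]), ([51, 123, 18, 65, 656], [58.0, 147.0]), ([77, 134, 11, 11, 99], [82.0, 139.0]), ([70, 167, 3, 11, 33], [71.0, 172.0]), ([277, 180, 24, 18, 348], [289.0, 189.0]), ([89, 193, 
[... 5964 characters left out ...]
******##***####******+#######+................:########+-=****#********###***********######=::::
+===--------::::::::::::..+#############**############**********########*****#****##########*******###########*****######*******###************#+:-:::
.:--=+=--::::::::::::.....=*################***#########*--+++*****##########***###***##*++--*###****######################********###**********--::::
.....:-=+-:::::::::.......+#****##############*****####*.  ..-*********###########*####*:..  :*######****######################******#####*****--:::::
.....:::-==-:::::........=#####****###############*****:  .. -##***********###########**: ..  -##########****######################******#####+:-:....
```

The marker toppled on release. The print shows it lying on the bench along the module's side, cap toward the robot and foot near the post. I'll move above it and measure.

Request:
{"op": "arm_command", "data": {"series": "0 0 -30 0 60;0 0 -40 0 60;0 0 -40 0 60;20 -10 -10 0 60;30 -10 0 0 60;10 -8 0 0 60;0 0 0 0 60;0 0 0 0 60"}}

```text
time_s: 19.2
tool_pos: [0.5789, -0.0458, 0.2253]
tool_rot: [179.9, 0.1, -155.7]
force: [1.4, 0.7, 0.2]
grip_width: 0.0664
grasp_force: 0.0
```

Run:
```python
from h import *
o=telemetry.get_obs();a=cams.read_camera('wrist');cv2.imwrite('pics/m1.png',a);print(o['tool_pos'],o['tool_rot'],o['time_s'])
g=cv2.cvtColor(a,6)[80:300,240:400]
g=np.clip(cv2.resize(g,(107,74),interpolation=3).astype(int)*10//230,0,9)
for i,r in enumerate(g):print('%3d '%(80+i*2.97)+''.join(' .:-=+*#%@'[x] for x in r))
```

```text
[ 0.57893161 -0.04580337  0.2253441 ] [ 1.79946189e+02  6.48287804e-02 -1.55668918e+02] 19.2
 80 ########*********######################################******##################################************
 82 ############*********#####################################*******##########*#######################********
 85 ***#############*********####################################*********#######****######################****
 88 ******##############*********###################################***********######****######################
 91 ***********##############********###################################***********####******##################
 94 ***************##############********###################################***********####*******#############
 97 *******************##############********##################################*************#*********#########
100 **********************################******++++++++++++++===+++*##############***********************#####
103 ***************************##############*:.....................=*####################*********************
[... 6580 characters left out ...]
########*=::::::::::::::::::
281 ====+*#########################**********#########################********###########################+=====
284 ....:*##############################**********#######################****############################=.....
287 ... :+######**###########################*********##################################################*-.....
290 ..  .+#######******########################************#############################################*-  ...
293 .   .=############******########################************########################################*:   ..
296     .=#################*****########################************####################################*.    .
```

The print shows the marker along column ~320: cap from v=101 to 124, rings 127–163, foot bottom 246. It touches the plate's edge.

Run:
```python
from h import *
np.set_printoptions(precision=1,suppress=True)
P=pose('wrist');o=telemetry.get_obs();M=R.from_euler('xyz',o['tool_rot'],degrees=True).as_matrix()
for n,u,v,z in[('captop',319.3,101,.03),('capbot',319.5,124,.031),('r1',319.7,127,.03),('r2',319.7,163,.03),('slv',320,217,.03),('foot',320.7,246,.026),('capax',319.3,112,.016),('footax',320.7,238,.015)]:
    print(n,1e3*M.T@(plane(P,u,v,z)-o['tool_pos']),plane(P,u,v,z)*1e3)
```

```text
captop [ 98.3   1.7 195. ] [489.1 -83.5  30. ]
capbot [ 79.    1.9 194. ] [506.6 -75.3  31. ]
r1 [ 76.4   2.1 195. ] [508.9 -74.   30. ]
r2 [ 44.6   2.1 195. ] [537.9 -60.8  30. ]
slv [ -6.6   2.4 195. ] [584.3 -39.4  30. ]
foot [-37.2   3.2 199.1] [611.8 -26.   26. ]
capax [ 89.5   1.7 209. ] [497.2 -79.8  16. ]
footax [-32.2   3.2 210.1] [607.3 -28.1  15. ]
```

Request:
{"op": "arm_command", "data": {"series": "5 2.3 20 0 95;0 0 35 0 95;0 0 40 0 95;0 0 40 0 95;0 0 30 0 95;0 0 20 0 95;0 0 15 0 95;0 0 8 0 95;0 0 4 0 95;0 0 0 0 95;0 0 0 0 95", "squeeze": 10}}

```text
time_s: 20.17
tool_pos: [0.5744, -0.0451, 0.0139]
tool_rot: [-180.0, 0.1, -155.5]
force: [0.7, -0.0, -0.0]
grip_width: 0.0546
grasp_force: 0.0
```

Request:
{"op": "arm_command", "data": {"series": "0 0 1 0 255;0 0 0 0 255;0 0 0 0 255;0 0 0 0 255;0 0 0 0 255;0 0 0 0 255;0 -0.5 0 0 255;0 -3 0 0 255;0 -5 0 0 255;0 -5 0 0 255;0 -4 0 0 255;0 -1.5 0 0 255;0 0 0 0 255"}}

```text
time_s: 21.25
tool_pos: [0.5821, -0.0638, 0.0125]
tool_rot: [-179.9, 0.0, -155.6]
force: [-0.1, 0.7, 3.0]
grip_width: 0.03
grasp_force: 10.0
```

Request:
{"op": "arm_command", "data": {"series": "0 -3 0 0 255;0 -4 0 0 255;0 -3 0 0 255;0 0 0 0 255;0 0 0 0 140;0 0 0 0 115;0 0 0 0 112;0 0 -10 0 112;0 0 -25 0 112;0 0 -25 0 112;0 0 -25 0 112;0 0 -25 0 112;0 0 0 0 112"}}

```text
time_s: 22.33
tool_pos: [0.5888, -0.073, 0.1281]
tool_rot: [-179.8, 0.5, -155.6]
force: [0.7, -0.8, -0.3]
grip_width: 0.0486
grasp_force: 0.0
```

Run:
```python
from h import *
o=telemetry.get_obs();a=cams.read_camera('wrist');cv2.imwrite('pics/m2.png',a);print(o['tool_pos'],o['tool_rot'],o['time_s'],o['grip_width'])
g=cv2.cvtColor(a,6)[:280,220:420]
g=np.clip(cv2.resize(g,(100,70),interpolation=3).astype(int)*10//230,0,9)
for i,r in enumerate(g):print('%3d '%(i*4)+''.join(' .:-=+*#%@'[x] for x in r))
```

```text
[ 0.58882204 -0.07304076  0.12806934] [-179.78646885    0.46728674 -155.61901603] 22.3333 0.04856400745170427
  0 ##%%%#################################*************************#####**********##########*****#######
  4 #####%%%######*##########################*************************#####***********##########****####
  8 #######%%%%#*+-*#############################*************************#####***********#########****#
 12 ###########*=:-*#################################*************************#####**********###########
 16 ##########*=:-*######################################*************************#####**********#######
 20 %%#######*=:-*###########################################************************######**********###
 24 %%%%%###+-:=*################################################************************######*********
 28 %%%%%%#+-:=*#####################################################************************#####******
 32 %%%%%#+-:+###############################################################********************#####**
 36 %%%%#+--+################################
[... 5659 characters left out ...]
########++*#%#*++#**######**#%#################=#%%%%%%%%%%%%@%@@%%%@%
256 #########################****#########*+**#**++#*+****#**+#%%%%%#############+#%%%%%%%%%%%%%%@@%%%@%
260 **###########################**########*++==++##*+****#**+#%%%%%%%%%%########+%%%%%%%%%%%%%%%@@%%%@%
264 ##****###############################**#########*+****#**+*#####%%%%%%%%%####+%%%%%%%%%%%%%%%@%%%@@%
268 #######****##############################***#**+++****#**+++*#######%%%%%%%%#+%%%%%%%%%%%%%%%@%%%@%%
272 ############****#############################++*******#*****+*#%%########%%%#+%%%%%%%%%%%%%%@@%%%@%@
276 **###############****########################++*************++#####%%%######**%%%%%%%%%%%%%%@@%%%@%@
```

Run:
```python
from h import *
np.set_printoptions(precision=1,suppress=True)
P=pose('wrist');o=telemetry.get_obs();M=R.from_euler('xyz',o['tool_rot'],degrees=True).as_matrix()
for n,u,v,z in[('captop',325,98,.031),('capbot',325,128,.031),('r1',325,131,.03),('r2',325,178,.03),('sl',326,249,.03)]:
    print(n,1e3*M.T@(plane(P,u,v,z)-o['tool_pos']))
```

```text
captop [95.1  5.3 94.2]
capbot [77.   5.4 94.3]
r1 [75.1  5.4 95.3]
r2 [44.7  5.5 95.5]
sl [-5.6  6.5 95.7]
```

Request:
{"op": "arm_command", "data": {"series": "30 3 0 0 112;25 0 10 0 112;0 0 30 0 112;0 0 30 0 112;0 0 25 0 112;0 0 15 0 112;0 0 8 0 112;0 0 4 0 112;0 0 0 0 112;0 0 0 0 255;0 0 0 0 255;0 0 0 0 255;0 0 0 0 255;0 0 0 0 255;0 0 0 0 255", "squeeze": 4}}

```text
time_s: 23.63
tool_pos: [0.5345, -0.0918, 0.0005]
tool_rot: [-180.0, 0.0, -155.6]
force: [-0.2, 0.4, 2.1]
grip_width: 0.0295
grasp_force: 4.9
```

Request:
{"op": "arm_command", "data": {"series": "0 0 -4 0 255;0 0 -8 0 255;-3 0 -12 0 255;-4 0 -15 0 255;-5 0 -15 0 255;-6 0 -15 0 255;-6 0 -15 0 255;0 0 -20 0 255;0 0 -30 0 255;0 0 -30 0 255;0 0 -15 0 255;0 0 0 0 255;0 0 0 0 255"}}

```text
time_s: 24.72
tool_pos: [0.5565, -0.0819, 0.1804]
tool_rot: [-180.0, 0.1, -155.6]
force: [-0.3, -0.3, -1.6]
grip_width: 0.0297
grasp_force: 4.1
```

```bash
cat > wa.py <<'E'
from h import *
o=telemetry.get_obs();a=cams.read_camera('wrist');cv2.imwrite('pics/m%.2f.png'%o['time_s'],a);print(o['time_s'],o['tool_pos'].round(4),o['tool_rot'].round(1),o['force'].round(1),o['grip_width'],o['grasp_force'])
g=cv2.cvtColor(a,6)[180:336,250:390]
g=np.clip(cv2.resize(g,(94,52),interpolation=3).astype(int)*10//170,0,9)
for i,r in enumerate(g):print('%3d '%(180+i*3)+''.join(' .:-=+*#%@'[x] for x in r))
E
python3 wa.py
```

```text
24.7167 [ 0.5565 -0.0819  0.1804] [-1.800e+02  1.000e-01 -1.556e+02] [-0.3 -0.3 -1.6] 0.029716934130855337 4.124809820204973
180 @@@@@@@@@@@@@@@@@@@@@@@@@@@@@@@@@@@@@@@@@@@@@@@@@@@@@@@@@@@@@@@@@@@@@@@@@@@%%@@@@%##########*+
183 @@@@@@@@@@@@@@@@@@@@@@@@@@@@@@@@@@@@@@@@@@@@@@@@@@@@@@@@@@@@@@@@@@@@@@@@@@@%%@@@@%##########*+
186 @@@@@@@@@@@@@@@@@@@@@@@@@@@@@@@@@@@@@@@@@@@@@@@@@@@@@@@@@@@@@@@@@@@@@@@@@@@%@@@@@%############
189 @@@@@@@@@@@@@@@@@@@@@@@@@@@@@@@@@@@@@@@@@@@@@@@@@@@@@@@@@@@@@@@@@@@@@@@@@@@@@@@@@%############
192 @@@@@@@@@@@@@@@@@@@@@@@@@@@@@@@@@@@@@@@@@@@@@@@@@@@@@@@@@@@@@@@@@@@@@@@@@@@%@@@@@%############
195 @@@@@@@@@@@@@@@@@@@@@@@@@@@@@@@@@@@@@@@@@@@@@@@@@@@@@@@@@@@@@@@@@@@@@@@@@@@%@@@@@%############
198 @@@@@@@@@@@@@@@@@@@@@@@@@@@@@@@@@@@@@@@@@@@@@@@@@@@@@@@@@@@@@@@@@@@@@@@@@@@%@@@@@%######*+++++
201 @@@@@@@@@@@@@@@@@@@@@@@@@@@@@@@@@@@@@@@@@@@@@@@@@@@@@@@@@@@@@@@@@@@@@@@@@@@#@@@@@%######=-=+**
204 @@@@@@@@@@@@@@@@@@@@@@@@@@@@@@@@@@@@@@@@@@@@@@@@@@@@@@@@@@@@@@@@@@@@@@@@@@@#@@@@@#######-:-*%%
207 @@@@@@@@@@@@@@@@@@@@@@@@@@@@@@@@@@@@@@@@@@@@@@@@@@@@@@@@@@@@@@@@@@@@@@@@@@@%@@@@
[... 3472 characters left out ...]
  ..=@@
315 -.  .. ..........::::::::::::::::::::::-----------------::::::::::::::::::::........ . .. ..:*
318 ... . . ..........:::::::::::::::::::::-------------::::::::::::::::::::::::.............    .
321 ....  ............:::::::::::::::::::::::-----------:::::::::::::::::::::::........ . ......  
324 ... ..  . ........:::::::::::::::::::::::::::---::-::::::::::::::::::::::::........ ..  ......
327 . . .     .........::::::::::::::::::::::::::::::::::::::::::::::::::::::::.........  . .. ...
330  ..   .. ..........:::::::::::::::::::::::::::::::::::::::::::::::::::::::..........  ..  ....
333 ::::::::::::::::::::-----------------------------------------------------:::::::::::::::::::::
```

Request:
{"op": "arm_command", "data": {"series": "-10 15 0 0 255;-10 20 0 0 255;-5.7 16.7 0 0 255;0 0 0 0 255;0 0 20 0 255;0 0 25 0 255;0 0 20 0 255;0 0 12 0 255;0 0 6 0 255;0 0 3 0 255;0 0 0 0 255;0 0 0 0 255", "squeeze": 5}}

```text
time_s: 25.77
tool_pos: [0.5588, -0.0245, 0.094]
tool_rot: [-180.0, 0.1, -155.6]
force: [0.2, -0.3, -0.8]
grip_width: 0.0299
grasp_force: 5.1
```

Request:
{"op": "arm_command", "data": {"series": "-5 0 0 0 255;-5 0 0 0 255;-4 0 -1 0 255;-4 0 -2 0 255;-4 0 -2 0 255;-4 0 -2 0 255;-4 0 -1 0 255;-4 0 0 0 255;-4 0 0 0 255;-4 0 0 0 255;-2 0 0 0 255;0 0 0 0 255"}}

```text
time_s: 26.77
tool_pos: [0.5986, -0.0057, 0.1011]
tool_rot: [-180.0, 0.0, -155.6]
force: [-1.2, 0.4, -2.1]
grip_width: 0.0297
grasp_force: 5.0
```

```bash
python3 wa.py
```

```text
26.7667 [ 0.5986 -0.0057  0.1011] [-180.     0.  -155.6] [-1.2  0.4 -2.1] 0.02970511910279006 5.031322218856076
180 @@@@@@@@@@@@@@@@@@@@@@@@@@@@@@@@@@@@@@@@@@@@@@@@@@@@@@@@@@@@@@@@@@@@@@@@@@@@@@@@@@@@@@@@@@@@@@
183 @@@@@@@@@@@@@@@@@@@@@@@@@@@@@@@@@@@@@@@@@@@@@@@@@@@@@@@@@@@@@@@@@@@@@@@@@@@@@@@@@@@@@@@@@@@@@@
186 @@@@@@@@@@@@@@@@@@@@@@@@@@@@@@@@@@@@@@@@@@@@@@@@@@@@@@@@@@@@@@@@@@@@@@@@@@@@@@@@@@@@@@@@@@@@@@
189 @@@@@@@@@@@@@@@@@@@@@@@@@@@@@@@@@@@@@@@@@@@@@@@@@@@@@@@@@@@@@@@@@@@@@@@@@@@@@@@@@@@@@@@@@@@@@@
192 @@@@@@@@@@@@@@@@@@@@@@@@@@@@@@@@@@@@@@@@@@@@@@@@@@@@@@@@@@@@@@@@@@@@@@@@@@@@@@@@@@@@@@@@@@@@@@
195 @@@@@@@@@@@@@@@@@@@@@@@@@@@@@@@@@@@@@@@@@@@@@@@@@@@@@@@@@@@@@@@@@@@@@@@@@@@@@@@@@@@@@@@@@@@@@@
198 @@@@@@@@@@@@@@@@@@@@@@@@@@@@@@@@%@@@@@@@@@@@@@@@@@@@@@@@@@@@@@@@@@@@@@@@@@@@@@@@@@@@@@@@@@@@@@
201 @@@@@@@@@@@@@@@@@@@@@@@@@@@@@@@@@@@@@@@@@@@@@@@@@@@@@@@@@@@@@@@@@@@@@@@@@@@@@@@@@@@@@@@@@@@@@@
204 @@@@@@@@@@@@@@@@@@@@@@@@@@@@@@@@@@@@@@@@@@@@@@@@@@@@@@@@@@@@@@@@@@@@@@@@@@@@@@@@@@@@@@@@@@@@@@
207 @@@@@@@@@@@@@@@@@@@@@@@@@@@@@@@@@@@@@@@@@@@@@@@@@@@@@@@@@@@@@@@@@@@@@@@@@@@@@@@@@@@@@@@@@@@@@
[... 3459 characters left out ...]
  ..-%@
315 -..  ...  .......:::::::::::::::::::::::::::::::::::::::::::::::::::::::::::........   .    :+
318 . .      ........::::::::::::::::::::::::::::::::::::::::::::::::::::::::::::.......   . .   .
321           ......:::::::::::::::::::::::::::::::::::::::::::::::::::::::::::::......     .. .  
324 ..    . . .......:::::::::::::::::::::::::::::::::::::::::::::::::::::::::::.......   ..      
327  . . ..   .......:::::::::::::::::::::::::::::::::::::::::::::::::::::::::::........        . 
330 . .. .   .........:::::::::::::::::::::::::::::::::::::::::::::::::::::::::.........    ..  ..
333 ::::::::::::::::::---------------------------------------------------------:::::::::::::::::::
```

Pushing turns the marker about its cap, so its axis drifts across the pads (about 8 mm at 15° tilt). I'll hook the foot on the far side of the post to shift that offset the other way, then let it swing and push again.

Request:
{"op": "arm_command", "data": {"series": "5 0 -5 0 255;0 0 -20 0 255;0 0 -20 0 255;-10 0 0 0 255;-16 0 0 0 255;-16 0 0 0 255;-10 0 0 0 255;0 0 0 0 255;0 0 15 0 255;0 0 15 0 255;0 0 8 0 255;0 0 0 0 255;0 0 0 0 255"}}

```text
time_s: 27.9
tool_pos: [0.6403, 0.0131, 0.1079]
tool_rot: [180.0, -0.1, -155.6]
force: [0.3, 0.5, -0.6]
grip_width: 0.03
grasp_force: 5.0
```

Request:
{"op": "arm_command", "data": {"series": "0 0 4 0 255;6 0 0 0 255;6 0 0 0 255;6 0 1 0 255;6 0 1 0 255;6 0 1 0 255;6 0 2 0 255;6 0 2 0 255;6 0 2 0 255;6 0 2 0 255;6 0 2 0 255;0 0 0 0 255"}}

```text
time_s: 28.9
tool_pos: [0.5849, -0.0122, 0.0907]
tool_rot: [180.0, -0.1, -155.6]
force: [0.2, 0.9, -0.4]
grip_width: 0.0299
grasp_force: 5.0
```

```bash
sed -i 's/\[180:336,250:390\]/[228:336,250:390]/; s/(94,52)/(94,36)/; s/180+i\*3/228+i*3/' wa.py; python3 wa.py
```

```text
28.9 [ 0.5849 -0.0122  0.0907] [ 1.800e+02 -1.000e-01 -1.556e+02] [ 0.2  0.9 -0.4] 0.02985336395167866 4.995835572481155
228 @@@@@@@@@@@@@@@@@@@@@@@@#-:.:::::.:.::::::.:.::.:::::::::.::.:..::-*@@@@@@@@@@@@@@@@@@@@@@@@@@
231 @@@@@@@@@@@@@@@@@@@@@@*-:..::::::::::....::::.::::::::..:::::::....::+@@@@@@@@@@@@@@@@@@@@@@@@
234 @@@@@@@@@@@@@@@@@@@@%=:::::::.::::..::::::::::::::::::::::::::::::::.::#@@@@@@@@@@@@@@@@@@@@@@
237 @@@@@@@@@@@@@@@@@@@@+:.::.::.::::::::::::::::::::::::::::::::::::::::::-%@@@@@@@@@@@@@@@@@@@@@
240 @@@@@@@@@@@@@@@@@@@#:.:::.::::::::::::::::::::::::::::::::::::::::::::::-@@@@@@@@@@@@@@@@@@@@@
243 @@@@@@@@@@@@@@@@@@%=::::.:::::::::::::::::::::::::::::::::::.::::::::::::*@@@@@@@@@@@@@@@@@@@@
246 @@@@@@@@@@@@@@@@@@+:::::::::::::::::::::::::::::::::::::::::::::::::::::::#@@@@@@@@@@@@@@@@@@@
249 @@@@@@@@@@@@@@@@@#::::::::::::::::::::::::::::::::::::::::::::::::::::::::-@@@@@@@@@@@@@@@@@@@
252 @@@@@@@@@@@@@@@@@*:.::::::::::::::::::::::::::::::::::::::::::::::::::::::=@@@@@@@@@@@@@@@@@@@
255 @@@@@@@@@@@@@@@@@%-.::::::::::::::::::::::::::::::::::::::::::::::::::::::+@@@@@@@@@
[... 1884 characters left out ...]
....+%%
315 -... ................   .:==+++++**#**+++**********+++++****++++++=-.    ...............   ...
318 .... ................   .-+==+++*******###############**+++**++++==-.    .............. .. ...
321 ....... .............   .+#+=++++++*###*****+*+++++++**##*++**+++=*#=.   .......... . .. . .. 
324 ......... ..........    :%@#==++++********#########**+++****++++++#@*.  ...........  .  . ... 
327 . ... ... ............ .=@@%+++++**++**###**********##**++***++++*%@#:   ........... ...  . ..
330 .......  ..........  . .=###**+++*+**##**********++++*****+++++***@@%-  . .......... .........
333 :::::::::::::::-::::::::=+**++++==++===++****++++++*++===++===++++*#*-::::::::::::::::::::::::
```

Request:
{"op": "arm_command", "data": {"series": "0 0 -20 0 255;0 0 -35 0 255;0 0 0 0 255;0 0 -30 0 255;15 0 -5 0 255;15 0 0 0 255;5 0 0 0 255;0 0 0 0 255;0 0 0 0 255", "squeeze": 3}}

```text
time_s: 29.7
tool_pos: [0.5546, -0.0256, 0.181]
tool_rot: [180.0, 0.0, -155.6]
force: [0.3, -0.3, -1.7]
grip_width: 0.0274
grasp_force: 2.7
```

```bash
cat > fit.py <<'E'
# rows along the image column of the marker: tool-plane geometry -> tilt, offset, length above grip
from h import *
from scipy.optimize import least_squares
K=cams.calibration('wrist')['K'];H=np.linalg.inv(cams.calibration('wrist')['hand_eye'])
def row(x,z):
    p=K@(H@[x,.0013,z,1])[:3];return p[1]/p[2]
F={'captop':(135,16),'capbot':(115,16),'ring1':(108,15),'ring2':(82,15),'slv':(30,15),'capback':(135,-16),'capbotback':(115,-16)}
def fit(obs,zp=-.0145):
    def res(q):
        th,e,L=q;r=[]
        for k,v in obs.items():
            l,rad=F[k];a=(l-L)*1e-3;rad*=1e-3
            r.append(row(e*1e-3+a*np.sin(th)+rad*np.cos(th),zp-a*np.cos(th)+rad*np.sin(th))-v)
        return r+[(L-97)/4.]
    s=least_squares(res,[.3,3,97.]);print('tilt %.1f deg, e %.1f mm, L %.1f'%(np.degrees(s.x[0]),s.x[1],s.x[2]),s.fun.round(1))
if __name__=='__main__':
    fit({'captop':290,'capbot':271,'ring1':255,'ring2':243,'slv':217},-.004)
    fit({'captop':277,'capbot':270,'ring1':263})
E
python3 fit.py; python3 wa.py
```

```text
tilt -0.5 deg, e 11.5 mm, L 95.3 [-1.4 -4.4  7.5 -0.4 -1.3 -0.4]
tilt 10.7 deg, e 10.2 mm, L 98.0 [ 0.8 -3.5  2.7  0.2]
29.7 [ 0.5546 -0.0256  0.181 ] [ 180.     0.  -155.6] [ 0.3 -0.3 -1.7] 0.027412615519502033 2.7056912099942565
228 @@@@@@@@@@@@@@@@@@@@@@@@@%#*****##%%%@@@@@@@@@@@@@@@@@@@@@%%%@@@@@@@@@@@@@@@@@@@@@@@@@@@@@@@@@
231 @@@@@@@@@@@@@@@@@@@@@@@@@@@@@%%##%%%@@@@@@@@@@@@@@@@@@@@@@%%%%@@@@@@@@@@@@@@@@@@@@@@@@@@@@@@@@
234 @@@@@@@@@@@@@@@@@@@@@@@@@@@@@@@%#%%%@%%%##############%%@@%%%%@@@@@@@@@@@@@@@@@@@@@@@@@@@@@@@@
237 @@@@@@@@@@@@@@@@@@@@@@@@@@@@@@%#%%%##******####**####****##%%%%@@@@@@@@@@@@@@@@@@@@@@@@@@@@@@@
240 @@@@@@@@@@@@@@@@@@@@@@@@@@@@@@###*********#**##**######******##@@@@@@@@@@@@@@@@@@@@@@@@@@@@@@@
243 @@@@@@@@@@@@@@@@@@@@@@@@@@@@@%**++*******#**############****++*#@@@@@@@@@@@@@@@@@@@@@@@@@@@@@@
246 @@@@@@@@@@@@@@@@@@@@@@@@@@@@@*+++*******################****+++*#@@@@@@@@@@@@@@@@@@@@@@@@@@@@@
249 @@@@@@@@@@@@@@@@@@@@@@@@@@@@*=+++*****###%%@@@@@@@@%%###******+++@@@@@@@@@@@@@@@@@@@@@@@@@@@@@
252 @@@@@@@@@@@@@@@@@@@@@@@@@@@#==+++**#%%%%#*=---=+++***##%%%#***++=+@@@@@@@
[... 1994 characters left out ...]
....:::
315 @%=.... ............::::::::::::::::::::::::::::::::::::::::::::::::::::::............ ....=%@
318 *:..  ..............:::::::::::::::::::::::::::::::::::::::::::::::::::::............. .....=#
321 .... ..... ..........:::::::::::::::::::::::::::::::::::::::::::::::::::................  ....
324 .... ... .. ...........::::::::::::::::::::::::::::::::::::::::::::::::.......... .. .... ....
327 ..    ..... ............::::::::::::::::::::::::::::::::::::::::::::::............ .  .... ..:
330 ...................... ...:::::::::::::::::::::::::::::::::::::::::.... ..........  .  ......:
333 -::::::::::::::::::::::::::---------------------------------------:::::::::::::::::::::::::::-
```

Run:
```python
from fit import *
import glob
im=cv2.imread('pics/m29.70.png')
print([(r,int(im[r,319].max())) for r in range(196,276,3)])
fit({'captop':266,'capbot':251});fit({'captop':266,'capbot':251},-.005);
o=telemetry.get_obs();d=np.array([.5682,.0395])-o['tool_pos'][:2];s=np.radians(o['tool_rot'][2]);print('boss in tool',d@[np.cos(s),np.sin(s)],d@[np.sin(s),-np.cos(s)])
```

```text
[(196, 178), (199, 178), (202, 178), (205, 180), (208, 182), (211, 173), (214, 179), (217, 182), (220, 182), (223, 182), (226, 181), (229, 182), (232, 181), (235, 138), (238, 138), (241, 128), (244, 131), (247, 127), (250, 180), (253, 77), (256, 23), (259, 23), (262, 21), (265, 23), (268, 45), (271, 45), (274, 43)]
tilt 5.4 deg, e 18.5 mm, L 97.0 [-0.  0.  0.]
tilt 4.3 deg, e 15.7 mm, L 97.0 [0. 0. 0.]
boss in tool -0.03900367281669893 0.053446753511421585
```

The marker now hangs nearly upright (about 5° tilt) but is at the pad edge. I'll carry it gently to the boss.

Request:
{"op": "arm_command", "data": {"series": "-2 3 0 0 255;-4 7 0 0 255;-6 9 0 0 255;-7 9 0 0 255;-8 9 0 0 255;-7 8 0 0 255;-6 5 0 0 255;-4 3 0 0 255;-2 0.4 0 0 255;0 0 4 0 255;0 0 7 0 255;0 0 9 0 255;0 0 10 0 255;0 0 10 0 255;0 0 9 0 255;0 0 7 0 255;0 0 5 0 255;0 0 3 0 255;0 0 1.5 0 255;0 0 0 0 255"}}

```text
time_s: 31.42
tool_pos: [0.5743, 0.0418, 0.1156]
tool_rot: [-180.0, -0.0, -155.6]
force: [-0.2, -0.2, -1.6]
grip_width: 0.0272
grasp_force: 2.7
```

```bash
python3 wa.py | head -30
python3 - <<'E'
from h import *
P=pose('wrist');o=telemetry.get_obs();d=np.array([.5682,.0395])-o['tool_pos'][:2];s=np.radians(o['tool_rot'][2]);print('boss in tool',d@[np.cos(s),np.sin(s)],d@[np.sin(s),-np.cos(s)])
im=cams.read_camera('wrist');print([(r,int(im[r,319].max())) for r in range(150,300,4)])
E
```

```text
31.4167 [0.5743 0.0418 0.1156] [-180.    -0.  -155.6] [-0.2 -0.2 -1.6] 0.027170371948741702 2.715184916742146
228 @@@@@@@@@@@@@@@@@@@@@@@@@%******##%%%%@@@@@@@@@@@@@@@@@@@%%%%@@@@@@@@@@@@@@@@@@@@@@@@@@@@@@@@@
231 @@@@@@@@@@@@@@@@@@@@@@@@@@@@@%%###%%%%@@@@@@@@@@@@@@@@@@@%%%%%@@@@@@@@@@@@@@@@@@@@@@@@@@@@@@@@
234 @@@@@@@@@@@@@@@@@@@@@@@@@@@@@@@%#%%%%%%#####*########%%%@%%%%#@@@@@@@@@@@@@@@@@@@@@@@@@@@@@@@@
237 @@@@@@@@@@@@@@@@@@@@@@@@@@@@@@@##%##**************#******##%%%%@@@@@@@@@@@@@@@@@@@@@@@@@@@@@@@
240 @@@@@@@@@@@@@@@@@@@@@@@@@@@@@@%##*+**********###*************##%@@@@@@@@@@@@@@@@@@@@@@@@@@@@@@
243 @@@@@@@@@@@@@@@@@@@@@@@@@@@@@@#*+++********########*#******+++*#@@@@@@@@@@@@@@@@@@@@@@@@@@@@@@
246 @@@@@@@@@@@@@@@@@@@@@@@@@@@@@*++++********#####*####********++++#@@@@@@@@@@@@@@@@@@@@@@@@@@@@@
249 @@@@@@@@@@@@@@@@@@@@@@@@@@@@#=++++*****#%%%%%@@@@@@@%###****+++++@@@@@@@@@@@@@@@@@@@@@@@@@@@@@
252 @@@@@@@@@@@@@@@@@@@@@@@@@@@#==++***#%%%#*=-:::---==++***#%#**+++=+@@@@@@@@@@@@@@@@@@@@@@@@@@@@
255 @@@@@@@@@@@@@@@@@@@@@@@@@@@+=++****=-::.................:-+###*+==*@@@@@@@@@@@@@@@@@@@@@@@@@@@

[... 1681 characters left out ...]
@
309 @@@@%+..      .....::::::::::::::::::::::::::::::::::::::::::::::::::::::::....  .    .-#@@@@@
312 @@@#:.....   ......:::::::::::::::::::::::::::::::::::::::::::::::::::::::...... ....  .:+@@@@
boss in tool 0.006665330141370465 0.0005241264999250179
[(150, 178), (154, 178), (158, 178), (162, 178), (166, 231), (170, 234), (174, 233), (178, 233), (182, 233), (186, 234), (190, 220), (194, 233), (198, 232), (202, 233), (206, 233), (210, 232), (214, 164), (218, 178), (222, 179), (226, 178), (230, 178), (234, 124), (238, 126), (242, 108), (246, 140), (250, 177), (254, 20), (258, 22), (262, 22), (266, 34), (270, 44), (274, 43), (278, 43), (282, 41), (286, 41), (290, 41), (294, 39), (298, 40)]
```

Run:
```python
from fit import *
for zp in(-.0145,-.010,-.005,0.0):fit({'captop':266.5,'capbot':252,'ring1':248,'ring2':233,'slv':212},zp)
im=cams.read_camera('wrist')
g=cv2.cvtColor(im,6)[180:236,270:370]
g=np.clip((cv2.resize(g,(100,28),interpolation=3).astype(int)-60)*10//180,0,9)
for i,r in enumerate(g):print('%3d '%(180+2*i)+''.join(' .:-=+*#%@'[x] for x in r))
```

```text
tilt 3.1 deg, e 19.2 mm, L 98.5 [ 1.2 -1.6  0.  -0.3  0.6  0.4]
tilt 2.8 deg, e 17.8 mm, L 98.2 [ 1.  -1.5  0.1 -0.2  0.5  0.3]
tilt 2.4 deg, e 16.3 mm, L 98.0 [ 0.9 -1.4  0.1 -0.1  0.4  0.2]
tilt 2.0 deg, e 14.8 mm, L 97.8 [ 0.8 -1.3  0.2 -0.   0.3  0.2]
180 %%%%%@@@@%%%%%%%%%%%%%%%%%%%%%%%%%%%%@@%%%%%%%%%%%%%%%%%%%%%%%%%%%@%%%%%%%%%%%%@@@@@@%%%%%%%%%%@@@%%
182 %%%%%@@@@%%%%%%%%%%%%%%%%%%%%%%%%%%%%@@%%%%%%%%%%%%%%%%%%%%%%%%%%%@%%%%%%%%%%%%@@@@@@%%%%%%%%%%@@%%%
184 %%%%%@@@@%%%%%%%%%%%@%%%%%%%%%%%%%%%%@@%%%%%%%%%%%%%%%%%%%%%%%%%%%@%%%%%%%%%%%%@@@@@@%%%%%%%%%%%@%%%
186 %%%%%@@@@%%%%%%%%%%%@%%%%%%%%%%%%%%%%@@%%%%%%%%%%%%%%%%%%%%%%%%%%%@%%%%%%%%%%%%%@@@@@%%%%%%%%%%%@%%%
188 %%%%%@@@@@%%%%%%%%%%@%%%%%%%%%%%%%%%%%%%%%%%%%%%%%%%%%%%%%%%%%%%%%@%%%%%%%%%%%%@@@@@@%%%%%%%%%%%@%%%
190 %%%%%@@@@@%%%%%%%%%%%%%%%%%%%%%%%#####%%##%%%%%%%%%%%%%%##%%%%%%%%@%%%%%%%%%%%%@@@@@%%%%%%%%%%%%@%%%
192 %%%%%@@@@@%%%%%%%%%%%%%%%%%%%%####%%%%%%%%%%%%%%%%%%%%%%%%%%%###%%%%%%%%%%%%%%%@@@@@@%%%%%%%%%%%@%%%
194 %%%%%%@@@@%%%%%%%%%%%%%%%#####%%%%%%%%%%%%%%%%%%%%%%%%%%%%%%%%%%%%%##%%%%%%%%%%%@@@@%%%%%%%%%%@%%%%%
196 
[... 1395 characters left out ...]
+======+++++++++++*******+++++++++=+#%%%%%%%%%%%%%%%%%%%%%%%%%%%%%%%%%
224 %%%%%%%%%%%%%%*-:-==+*****++++======++++++++++++******+++++++++++=++*#%%%%%%%%%%%%%%%%%%%%%%%%%%%%%%
226 %%%%%%%%%%%%%%#*-:--===============+++++++++++++*******++++++++++====*#%%%%%%%%%%%%%%%%%%%%%%%%%%%%%
228 %%%%%%%%%%%%%%%%*=:::---------=====+++++++++++++*******++++++++++=====+#%%%%%%%%%%%%%%%%%%%%%%%%%%%%
230 %%%%%%%%%%%%%%%%%%*=-:::::::--=====+++++++++++++*******+++++++++++=====+#%%%%%%%%%%%%%%%%%%%%%%%%%%%
232 %%%%%%%@%%%%%%%%%%%%##**++=--=====++++++++++++++++++++++++++++++++======+#%%%%%%%%%%%%%%%%%%%%%%%%%%
234 %%%%%%%@%%%%%%%%%%%%%%%%%#+--=====+++++===---------------===+++++++======*%%%%%%%%%%%%%%%%%%%%%%%%%%
```

Request:
{"op": "arm_command", "data": {"series": "-1 0.5 1 0 255;-1.6 0 1 0 255;-1.6 0 1 0 255;-1 0 1 0 255;0 0 1 0 255;0 0 1 0 255;0 0 0 0 255"}}

```text
time_s: 32.15
tool_pos: [0.5792, 0.0444, 0.11]
tool_rot: [-180.0, 0.0, -155.6]
force: [-0.1, -0.3, 0.7]
grip_width: 0.0268
grasp_force: 2.8
```

Request:
{"op": "arm_command", "data": {"series": "0 0 1 0 255;0 0 0 0 255"}}

```text
time_s: 32.32
tool_pos: [0.5793, 0.0445, 0.1093]
tool_rot: [-180.0, 0.1, -155.6]
force: [-0.1, 0.2, 2.0]
grip_width: 0.0268
grasp_force: 3.3
```

Request:
{"op": "arm_command", "data": {"series": "0 0 1 0 255;0 0 0 0 255"}}

```text
time_s: 32.48
tool_pos: [0.5791, 0.0444, 0.1081]
tool_rot: [-180.0, 0.0, -155.6]
force: [0.4, -0.3, 2.6]
grip_width: 0.0255
grasp_force: 2.8
```

Request:
{"op": "arm_command", "data": {"series": "0 0 0 0 60;0 0 0 0 60;0 0 0 0 60;0 0 0 0 60;0 0 0 0 60;0 0 0 0 60"}}

```text
time_s: 32.98
tool_pos: [0.5786, 0.0443, 0.1076]
tool_rot: [180.0, -0.0, -155.6]
force: [0.4, 0.5, -0.2]
grip_width: 0.0575
grasp_force: 0.0
```

```bash
python3 wa.py
python3 - <<'E'
from h import *
im=cams.read_camera('wrist');print([(r,int(im[r,319].max())) for r in range(150,300,5)])
E
```

```text
32.9833 [0.5786 0.0443 0.1076] [ 180.    -0.  -155.6] [ 0.4  0.5 -0.2] 0.05754038021262001 0.0
228 @@@@@@@@@@@@@@@@@@@@@@@%*#%%@@@%%##%%%@@@@@@@@@@@@@@@@@@%%%@@@@@@@@@@@@@@@@@@@@@@@@@@@@@@@@@@@
231 @@@@@@@@@@@@@@@@@@@@@@@@%***#######%%%@@@@@@@@@@@@@@@@@@%%%%@@@@@@@@@@@@@@@@@@@@@@@@@@@@@@@@@@
234 @@@@@@@@@@@@@@@@@@@@@@@@@@@#**++*#%%%@@@@@@@@@@@@@@@@@@@%%%%%@@@@@@@@@@@@@@@@@@@@@@@@@@@@@@@@@
237 @@@@@@@@@@@@@@@@@@@@@@@@@@@@@@@%##%%%@@@@@@@@@@@@@@@@@@@@%%%##@@@@@@@@@@@@@@@@@@@@@@@@@@@@@@@@
240 @@@@@@@@@@@@@@@@@@@@@@@@@@@@@@@##%%%%@@@@@@@@@@@@@@@@@@@@%%%%#%@@@@@@@@@@@@@@@@@@@@@@@@@@@@@@@
243 @@@@@@@@@@@@@@@@@@@@@@@@@@@@@@%##%%%%@@@@@@@@@@@@@@@@@@@@%%%%##@@@@@@@@@@@@@@@@@@@@@@@@@@@@@@@
246 @@@@@@@@@@@@@@@@@@@@@@@@@@@@@@###%%%@@@@@@@@@@@@@@@@@@@@@%%%%##@@@@@@@@@@@@@@@@@@@@@@@@@@@@@@@
249 @@@@@@@@@@@@@@@@@@@@@@@@@@@@@@##%%%%%%%###############%%@@%%%##%@@@@@@@@@@@@@@@@@@@@@@@@@@@@@@
252 @@@@@@@@@@@@@@@@@@@@@@@@@@@@@%##%%##***################**##%%%##@@@@@@@@@@@@@@@@@@@@@@@@@@@@@@
255 @@@@@@@@@@@@@@@@@@@@@@@@@@@@@###*******################******###%@@@@@@@@@@@@@@@@@@@@@@@@@@@@@
258 @@@@@@@@@@@
[... 2211 characters left out ...]
.............................:+@@@@@@@@@@@@@+.    
327    .*@@@@@@@@@@@%=..:....................................................:+@@@@@@@@@@@@@%-    
330    -#@@@@@@@@@@@#-........................................................=@@@@@@@@@@@@@@*.   
333 :::=*************=::::::::::::::::::::::::::::::::::::::::::::::::::::::::-**********##***-:::
[(150, 170), (155, 169), (160, 223), (165, 226), (170, 226), (175, 226), (180, 227), (185, 206), (190, 225), (195, 225), (200, 224), (205, 224), (210, 225), (215, 141), (220, 169), (225, 173), (230, 173), (235, 172), (240, 171), (245, 106), (250, 150), (255, 93), (260, 147), (265, 91), (270, 19), (275, 21), (280, 23), (285, 41), (290, 38), (295, 36)]
```

Run:
```python
from h import *
for k in range(2):
    im=cams.read_camera('wrist');print([(r,int(im[r,319].max())) for r in range(150,320,6)])
```

```text
[(150, 167), (156, 168), (162, 224), (168, 225), (174, 225), (180, 225), (186, 223), (192, 224), (198, 224), (204, 224), (210, 223), (216, 158), (222, 174), (228, 174), (234, 174), (240, 175), (246, 141), (252, 110), (258, 124), (264, 148), (270, 54), (276, 21), (282, 20), (288, 28), (294, 37), (300, 36), (306, 36), (312, 35), (318, 35)]
[(150, 167), (156, 165), (162, 223), (168, 224), (174, 223), (180, 224), (186, 222), (192, 223), (198, 223), (204, 222), (210, 222), (216, 145), (222, 162), (228, 178), (234, 177), (240, 178), (246, 178), (252, 102), (258, 170), (264, 90), (270, 151), (276, 176), (282, 49), (288, 19), (294, 21), (300, 20), (306, 39), (312, 34), (318, 34)]
```

Request:
{"op": "arm_command", "data": {"series": "0 0 0 0 60;0 0 0 0 60;0 0 0 0 60;0 0 0 0 60;0 0 0 0 60;0 0 0 0 60;0 0 0 0 60;0 0 0 0 60;0 0 0 0 60;0 0 0 0 60;0 0 0 0 60;0 0 0 0 60"}}

```text
time_s: 34.18
tool_pos: [0.5788, 0.0444, 0.1078]
tool_rot: [180.0, 0.0, -155.6]
force: [0.6, 0.8, 0.0]
grip_width: 0.0663
grasp_force: 0.0
```

Run:
```python
from fit import *
for k in range(3):
    im=cams.read_camera('wrist')
    c=im[:,319].max(1).astype(int);print([r for r in range(205,320) if abs(c[r]-c[r-1])>12])
cv2.imwrite('pics/st.png',im)
g=cv2.cvtColor(im,6)[176:336,250:390]
g=np.clip(cv2.resize(g,(94,54),interpolation=3).astype(int)*10//200,0,9)
for i,r in enumerate(g):print('%3d '%(176+i*2.963)+''.join(' .:-=+*#%@'[x] for x in r))
```

```text
[212, 213, 214, 216, 247, 248, 249, 250, 251, 252, 253, 255, 256, 257, 258, 259, 260, 261, 262, 263, 264, 265, 266, 267, 269, 270, 274, 275, 276]
[212, 213, 214, 216, 246, 247, 248, 250, 251, 252, 253, 254, 255, 256, 257, 258, 259, 261, 262, 263, 264, 265, 266, 267, 268, 272, 273, 274, 275]
[212, 213, 214, 216, 246, 247, 248, 249, 250, 251, 252, 254, 255, 256, 257, 258, 259, 260, 261, 262, 263, 264, 265, 266, 267, 268, 273, 274, 275]
176 @@@@@@@@@@@@@@@@@@@@@@@@@@@@@@@@@@@@@@@@@@@@@@@@@@@@@@@@@@@@@@@@@@@@@@@@@@@@@@@@@@@@@@@@@@@@@@
178 @@@@@@@@@@@@@@@@@@@@@@@@@@@@@@@@@@@@@@@@@@@@@@@@@@@@@@@@@@@@@@@@@@@@@@@@@@@@@@@@@@@@@@@@@@@@@@
181 @@@@@@@@@@@@@@@@@@@@@@@@@@@@@@@@@@@@@@@@@@@@@@@@@@@@@@@@@@@@@@@@@@@@@@@@@@@@@@@@@@@@@@@@@@@@@@
184 @@@@@@@@@@@@@@@@@@@@@@@@@@@@@@@@@@@@@@@@@@@@@@@@@@@@@@@@@@@@@@@@@@@@@@@@@@@@@@@@@@@@@@@@@@@@@@
187 @@@@@@@@@@@@@@@@@@@@@@@@@@@@@@@@@@@@@@@@@@@@@@@@@@@@@@@@@@@@@@@@@@@@@@@@@@@@@@@@@@@@@@@@@@@@@@
190 @@@@@@@@@@@@@@@@@@@@@@@@@@@@@@@@@@@@@@@@@@@@@@@@@@@@@@@@@@@@@@@@@@@@@@@@@@@@@@@@@@@@@@@@@@@@@@
193 @@@@@@@@@@@@@@@@@@@@@@@@@@@@@@@@@@@@@@@@@@@@@@@@@@@@@@@@@@@@@@@@
[... 3983 characters left out ...]
%%%%@@#
315 %%%%%%%%%%%%%%%%%%*:......................................................=#%%########%%%%%%%#
318 %%%%%%%%%%%%%%%%%#=.......................................................-#%%%%%%%#######%%%#
321 %%%%%%%%%%%%%%%%%*:.......................................................:*%%%%%%%%%%%%######
324 %%%%%%%%%%%%%%%%%=........................................................:+%%%%%%%%%%%%%%%%##
327 ####%%%%%%%%%%%%#+.........................................................+%%%%%%%%%%%%%%%%%%
330 #########%%%%%%%#*:........................................................=#%%%%%%%%%%%%%%%%%
333 ++++++++++++++++++-::::::::::::::::::::::::::::::::::::::::::::::::::::::::-++++++++++++++++++
```

Run:
```python
from fit import *
from scipy.optimize import brentq
o=telemetry.get_obs();t=o['tool_pos'];M=R.from_euler('xyz',o['tool_rot'],degrees=True).as_matrix();zf=t[2]-.014
for n,v in[('slv',213),('ring2',247),('capbot',275),('captop',295)]:
    l,rad=F[n];x=brentq(lambda x:row(x+rad*1e-3,zf-l*1e-3)-v,-.05,.08);print(n,'axis x %.1f'%(x*1e3))
d=M.T@(np.array([.5682,.0395,.014])-t);print('boss in tool',d*1e3)
# cap sides for y: widest row
im=cv2.imread('pics/st.png');g=im.max(2).astype(int)
for r in(300,310,320):
    L=[u for u in range(255,319) if g[r,u-1]>90 and g[r,u]<=90];Q=[u for u in range(320,390) if g[r,u-1]<=90 and g[r,u]>90];print(r,L[-1:],Q[:1])
a=[cams.read_camera('wrist')[:,319].max(1).astype(int) for k in range(3)]
print([[r for r in range(268,282) if c[r]<60][:1] for c in a],telemetry.get_obs()['time_s'])
```

```text
slv axis x 13.0
ring2 axis x 8.5
capbot axis x 6.7
captop axis x 7.6
boss in tool [ 1.16955492e+01 -6.50605023e-02  9.37668836e+01]
300 [282] [357]
310 [280] [360]
320 [277] [361]
[[275], [274], [275]] 34.4833
```

Request:
{"op": "arm_command", "data": {"series": "0 0 -5 0 60;0 0 -15 0 60;0 0 -20 0 60;0 0 -20 0 60;0 0 -15 0 60;0 0 -5 0 60;0 0 0 0 255;0 0 0 0 255;0 0 0 0 255;0 0 0 0 255;0 0 0 0 255;0 0 0 0 255;0 0 0 0 255;0 0 0 0 255", "squeeze": 20}}

```text
time_s: 35.65
tool_pos: [0.5787, 0.0443, 0.1876]
tool_rot: [180.0, -0.0, -155.6]
force: [-0.4, -1.6, 0.5]
grip_width: 0.0213
grasp_force: 0.0
```

Run:
```python
from h import *
o=telemetry.get_obs();t=o['tool_pos'];M=R.from_euler('xyz',o['tool_rot'],degrees=True).as_matrix();P=pose('wrist')
im=cams.read_camera('wrist');cv2.imwrite('pics/top.png',im);print(o['time_s'],t,o['grip_width'])
m=(im.max(2)<75).astype(np.uint8);m[300:]=0
k,l,s,c=cv2.connectedComponentsWithStats(m)
for i in range(1,k):
    if s[i][4]>300:print(s[i],c[i])
u,v=proj(P,[t[0],t[1],.149]);print(u,v)
g=cv2.cvtColor(im,6)[200:310,260:380]
g=np.clip(cv2.resize(g,(100,46),interpolation=3).astype(int)*10//160,0,9)
for i,r in enumerate(g):print('%3d '%(200+i*2.39)+''.join(' .:-=+*#%@'[x] for x in r))
```

```text
35.65 [0.57869299 0.04431116 0.18756116] 0.021307491844488047
[518 152  31  69 600] [532.79666667 180.80333333]
[529 214  71  59 590] [552.06949153 236.06610169]
[ 290  223   57   60 2581] [318.96629213 252.60402945]
[  52  251   53   49 1595] [ 80.63510972 275.56363636]
[   0  266   51   34 1272] [ 20.25235849 281.6745283 ]
[273 281  23  19 354] [284.6920904  291.31355932]
[343 281  23  19 354] [353.31073446 291.31638418]
316.258960876398 271.8191077518877
200 @@@@@@@@@@@@@@@@@@@@@@@@@@@@%%@@@@@@@@%%@@@@@@@@@@@@@@@@@@@@@@@@@@@@@@@@@@@@@@@@@@@@@@@@@@@@@@@@@@@@
202 @@@@@@@@@@@@@@@@@@@@@@@@@@@@##%@@@@@@%%@@@@@@@@@@@@@@@@@@@@@@@@@@@@@@@@@@@@@@@@@@@@@@@@@@@@@@@@@@@@@
204 @@@@@@@@@@@@@@@@@@@@@@@@@@@@@#*######%@@@@@@@@@@@@@@@@@@@@@@@@@@@@@@@@@@@@@@@@@@@@@@@@@@@@@@@@@@@@@@
207 @@@@@@@@@@@@@@@@@@@@@@@@@@@@@@@@%###%%@@@@@@@@@@@@@@@@@@@@@@@@@@@@@@@@@@@@@@@@@@@@@@@@@@@@@@@@@@@@@@
209 @@@@@@@@@@@@@@@@@@@@@@@@@@@@@@@@@@@@%%@@@@@@@@%%@@@@@@@@@@@@@@@%@@@@@@@@@@@@@@@@@@@@@@@@@@@@@@@@@@@@
211 @@@@@@@@@@@@@@@@@@@@@@@@@@@@@@@@@@@%%@@@%#################%%@@@%@@@@@@@@@@@@@@@@@@@@@@@@@@@@@@@@@@@@
214 @@@@
[... 3491 characters left out ...]
*@@@@@@@@@@@@@@@@@@@@@@@@@@@@@@@@@@@@@#-.......... ......+@@@@@@@@@@@@
295 @@@@@@@@@@%-.................:*@@@@@@@@@@@@@@@@@@@@@@@@@@@@@@@@@@@@@#-.......... ......:#@@@@@@@@@@@
297 @@@@@@@@@@+...................*@@@@@@@@@@@@@@@@@@@@@@@@@@@@@@@@@@@@@#-..................=%@@@@@@@@@@
300 @@@@@@@@@%-...................+%@@@@@@@@@@@@@@@@@@@@@@@@@@@@@@@@@@@@#:.............. ...:*@@@@@@@@@@
302 @@@@@@@@#-....... ............=%@@@@@@@@@@@@@@@@@@@@@@@@@@@@@@@@@@@@*:............   ....:+@@@@@@@@@
305 @@@@@@@+:....... .............=%@@@@@@@@@@@@@@@@@@@@@@@@@@@@@@@@@@@@*: ...........  .......=#@@@@@@#
307 @@@@@#-........ ............ .=%@@@@@@@@@@@@@@@@@@@@@@@@@@@@@@@@@@@@#: ............ ........:*@@@@@#
```

Run:
```python
from h import *
o=telemetry.get_obs();t=o['tool_pos'];M=R.from_euler('xyz',o['tool_rot'],degrees=True).as_matrix();P=pose('wrist')
print(M.T@(plane(P,319.3,255,.149)-t)*1e3, plane(P,319.3,255,.149))
d=M.T@(np.array([.5682,.0395,.149])-t);print(d*1e3)
# independent check with the scene camera: dark cap blob near expected place
S=cams.read_camera('scene');PS=pose('scene');u,v=proj(PS,[.5705,.041,.149]);print(u,v)
D=cams.read_camera('side');PD=pose('side');a,b=proj(PD,[.5705,.041,.149]);print(a,b)
for im,x,y in((S,u,v),(D,a,b)):
    g=cv2.cvtColor(im,6)[int(y)-16:int(y)+20,int(x)-20:int(x)+20];print(int(x)-20,int(y)-16)
    for r in np.clip(cv2.resize(g,None,fx=2,fy=1).astype(int)*10//200,0,9):print(''.join(' .:-=+*#%@'[q] for q in r))
```

```text
[ 9.99778122  1.70559963 38.6469342 ] [0.56892647 0.04174801 0.149     ]
[11.58856454 -0.0410344  38.6471322 ]
342.3915747198159 245.24935116334004
326.7363439594143 220.86357643469069
322 229
############*****+==-:::::::::::::::::::::::::::::-----==========++******+++==--
#############****+==-::::::::::::::::::::::::::::::----========+++**********+==-
##############***+==-:::::::::::::::::::::::::::::::---======++++******##****+==
###############**+==-::::::::::----==----:::::::::::-----=====++++***********+==
###############**++=--:::::::---==++++==--::::::::::-------=====++++++******++==
###############**++=--:::::---=++*****++=--::::::::::----===========+++++*+++==-
###############***+==--::---==++******++=--::::::::::---=++++++========+++++===-
################***++=======++********++=-::::::::::--==+******+++==============
#################*****+++++***********+==-:::::::::--=+**######***+++===========
#####################****************++==-::::::::-==+*############**+++========
############################********++==--:::::::--=+**#######%%%%###****+++====
################
[... 4232 characters left out ...]
#***+++*****++++====----==+*##%%%%%%%%##############
###%#########################***+++++****+++===------=+*##%%%%%%%%%#############
%%%%##########################***++++++++++===-------=+*##%%%%%%%%%#############
####%%########################***+++++++++====------==+*##%%%%%%%%%#############
##%%%#########################**++++++++++====-------=+*###%%%%%%%%#############
##############################**+++++++++++====------=+*###%%%%%%%%%############
##%%##%########################****++++++=====-------=+**##%%%%%%%%%############
###############################****++++++++====------=++*###%%%%%%%%%###########
##%%%%##########################*******++++====------=++*###%%%%%%%%%###########
```

Request:
{"op": "arm_command", "data": {"series": "4 0.3 0 0 255;4 0 0 0 255;2 0 0 0 255;0 0 0 0 255;0 0 5 0 255;0 0 10 0 255;0 0 10 0 255;0 0 6 0 255;0 0 2 0 255;0 0 0 0 255;0 0 0 0 255;0 0 0 0 255"}}

```text
time_s: 36.8
tool_pos: [0.5699, 0.0405, 0.1551]
tool_rot: [-180.0, 0.0, -155.6]
force: [-0.3, -0.2, -0.4]
grip_width: 0.0005
grasp_force: 0.0
```

Run:
```python
from h import *
o=telemetry.get_obs();print(o['time_s'],o['tool_pos'],o['force'],o['grip_width'])
P=pose('wrist');im=cams.read_camera('wrist');print(proj(P,[.5689,.0405,.149]))
g=cv2.cvtColor(im,6)[240:340,250:390]
for i,r in enumerate(np.clip(cv2.resize(g,(100,34),interpolation=3).astype(int)*10//160,0,9)):print('%3d '%(240+i*2.94)+''.join(' .:-=+*#%@'[x] for x in r))
```

```text
36.8 [0.56990099 0.04046354 0.15508744] [-0.28630253 -0.2355113  -0.42232577] 0.0004886660077645655
[316.69729279 295.3817099 ]
240 @@@@@@@@@@@@@@@@@@@@@@@@@@@@@@@@@@@#%%%%%###############**#%%%%%@@@@@@@@@@@@@@@@@@@@@@@@@@@@@@@@@@@@
242 @@@@@@@@@@@@@@@@@@@@@@@@@@@@@@@@@@@###**#*##################**##%@@@@@@@@@@@@@@@@@@@@@@@@@@@@@@@@@@@
245 @@@@@@@@@@@@@@@@@@@@@@@@@@@@@@@@@@%*+**##*#################***++*@@@@@@@@@@@@@@@@@@@@@@@@@@@@@@@@@@@
248 @@@@@@@@@@@@@@@@@@@@@@@@@@@@@@@@@@*++**###################****+++%@@@@@@@@@@@@@@@@@@@@@@@@@@@@@@@@@@
251 @@@@@@@@@@@@@@@@@@@@@@@@@@@@@@@@@#++****#####%%%%%%%%%%#####****+*@@@@@@@@@@@@@@@@@@@@@@@@@@@@@@@@@@
254 @@@@@@@@@@@@@@@@@@@@@@@@@@@@@@@@@==+**###%@@@%####%%@@@@@@%##**+++#@@@@@@@@@@@@@@@@@@@@@@@@@@@@@@@@@
257 @@@@@@@@@@@@@@@@@@@@@@@@@@@@@@@@*=++*#%##+=-::.....:::::-=*#%%#*+++@@@@@@@@@@@@@@@@@@@@@@@@@@@@@@@@@
260 @@@@@@@@@@@@@@@@@@@@@@@@@@@@@@@@++*#*=:.....................-=*#*++#@@@@@@@@@@@@@@@@@@@@@@@@@@@@@@@@
263 @@@@@@@@@@@@@@@@@@@@@@@@@@@@@@@%+**-:..........................:-++*@@@@@@@@@@@@@@@@@@@@@@@@@@@@@@@@
266 ####*#%@@@@@@@@@@@@@@@@
[... 1897 characters left out ...]
::::-+=:........................-++:::::::::::::::::::::::::::::::::::
322 :::::::::::::::::::::::::::::::::-+#+-.......................:=**-::::::::::::::::::::::::::::::::::
325 :::::::::::::::::::::::::::::::::-##*-..........:-:..........:=##+::::::::::::::::::::::::::::::::::
328 :::::::::::::::::::::::::::::::::=%%#-..........:+=:.........:+%%*::::::::::::::::::::::::::::::::::
331 :::::::::::::::::::::::::::::::::=%%*-:.........:=-:.........:+#@*-:::::::::::::::::::::::::::::::::
334 :::::::::::::::::::::::::::::::::+@@*=-----------=------------*%@#-:::::::::::::::::::::::::::::::::
337 ::::::::::::::::::::::::::::::::-*@@*=========================+%@%-:::::::::::::::::::::::::::::::::
```

Request:
{"op": "arm_command", "data": {"series": "0 0 3 0 255;0 0 2 0 255;0 0 2 0 255;0 0 2 0 255;0 0 2 0 255;0 0 0 0 255"}}

```text
time_s: 37.35
tool_pos: [0.5703, 0.0405, 0.1447]
tool_rot: [-180.0, 0.1, -155.6]
force: [-0.3, -0.8, 7.0]
grip_width: 0.0003
grasp_force: 3.5
```

Request:
{"op": "arm_command", "data": {"series": "0 0 1.5 0 255;0 0 1.5 0 255;0 0 1.5 0 255;0 0 1.5 0 255;0 0 1.5 0 255;0 0 0 0 255"}}

```text
time_s: 37.85
tool_pos: [0.5702, 0.0406, 0.1371]
tool_rot: [-180.0, 0.1, -155.6]
force: [-0.2, 0.0, 6.9]
grip_width: 0.0005
grasp_force: 3.0
```

Request:
{"op": "arm_command", "data": {"series": "0 0 1 0 255;0 0 0.5 0 255;0 0 0 0 255"}}

```text
time_s: 38.1
tool_pos: [0.5703, 0.0406, 0.1358]
tool_rot: [-180.0, 0.1, -155.6]
force: [-0.7, -0.3, 6.0]
grip_width: 0.0003
grasp_force: 3.3
```

Request:
{"op": "arm_command", "data": {"series": "0 0 -1 0 255;0 0 -1.5 0 255;0 0 -1.5 0 255;0 0 -1.5 0 255;0 0 -1.5 0 255;0 0 -1.5 0 255;0 0 -1.5 0 255;0 0 -1.5 0 255;0 0 -1.5 0 255;0 0 -2 0 255;0 0 -3 0 255;0 0 -10 0 255;0 0 -25 0 255;0 0 -35 0 255;0 0 -35 0 255;0 0 -10 0 255;0 0 0 0 255;0 0 0 0 255"}}

```text
time_s: 39.6
tool_pos: [0.5695, 0.0405, 0.2679]
tool_rot: [180.0, 0.0, -155.6]
force: [-0.4, -0.3, 0.4]
grip_width: 0.0001
grasp_force: 0.0
```

Run:
```python
from h import *
o=telemetry.get_obs();t=o['tool_pos'];print(o['time_s'],t,o['force'])
for k in range(2):
    P=pose('wrist');im=cams.read_camera('wrist');c=im[:,319].max(1).astype(int);print([r for r in range(150,290) if abs(c[r]-c[r-1])>15])
print('expected cap front edge', proj(P,np.array([.5695,.0405,.149])-.016*np.array([.911,.413,0])))
S=cams.read_camera('scene');D=cams.read_camera('side');cv2.imwrite('pics/sf.png',S);cv2.imwrite('pics/df.png',D)
x,y=proj(pose('side'),[.5705,.041,.149]);g=cv2.cvtColor(D,6)[int(y)-10:int(y)+40,int(x)-20:int(x)+20]
for r in np.clip(cv2.resize(g,None,fx=2,fy=1).astype(int)*10//200,0,9):print(''.join(' .:-=+*#%@'[q] for q in r))
# unchanged bystanders: compare with start
for n,im in(('scene',S),('side',D)):
    a=cv2.imread(f'pics/{n}0.png');d=(cv2.absdiff(im,a).max(2)>35).astype(np.uint8);d=cv2.morphologyEx(d,2,np.ones((3,3)))
    k,l,s,c=cv2.connectedComponentsWithStats(d);print(n,[(s[i].tolist()) for i in range(1,k) if s[i][4]>25 and (s[i][1]>100)])
```

```text
39.6 [0.56954057 0.04051989 0.26787226] [-0.42910374 -0.30652826  0.43857387]
[154, 155, 188, 189, 201, 202, 208, 209, 210, 211, 252, 253, 254, 283, 284]
[155, 156, 189, 190, 202, 203, 209, 211, 212, 213, 254, 255, 256, 283, 284]
expected cap front edge [316.45777367 213.20460993]
:::::::---=++++++++++++=======----------------=+**##%%%%%%######################
-------=====++++=======-----------------------=+**##%%%%%%######################
==========--=---------------------------------=+**#%%%%%%%######################
====------------------------------------------=+**#%%%%%%%%%####################
----------------------------------------------=+**##%%##%%%#####################
----------------------------------------------=+*##%%%%%%%%%####################
--------------------------------------::::----=+**#%%%%%%%%%####################
----------------------------------:::::::::::--=+*###%%%%%%%%###################
-------------------------------::::::::::::::::-==+*###%%%%%%###################
-------------------------------:::::...........:::-=+*###%%%%%##################
--------
[... 3110 characters left out ...]
###**++++++**##%%@@@@@@@@@@@@@@%##*+=-:.
::-=*#%@@@@@@@@@@@@@@@@@@@@@@@@@@%%##****++++=====++**#%%@@@@@@@@@@@@@@@@%##*+=-
scene [[275, 120, 23, 24, 246], [517, 139, 16, 10, 127], [545, 141, 9, 8, 57], [266, 147, 9, 13, 71], [556, 146, 8, 9, 47], [548, 156, 6, 7, 28], [335, 240, 14, 25, 233], [325, 263, 31, 24, 284], [435, 354, 36, 36, 700]]
side [[97, 128, 9, 40, 211], [52, 133, 25, 7, 125], [43, 138, 11, 54, 347], [104, 177, 5, 16, 61], [277, 180, 24, 18, 318], [93, 193, 9, 6, 36], [74, 205, 9, 8, 39], [76, 205, 17, 33, 333], [117, 207, 10, 26, 93], [56, 208, 6, 7, 27], [42, 217, 27, 41, 357], [321, 218, 13, 30, 302], [73, 242, 17, 13, 152], [312, 247, 30, 22, 358], [300, 348, 49, 46, 840]]
```

Request:
{"op": "arm_command", "data": {"series": "0 0 0 0 255;0 0 0 0 255;0 0 0 0 255;0 0 0 0 255;0 0 0 0 255;0 0 0 0 255;0 0 0 0 255;0 0 0 0 255;0 0 0 0 255;0 0 0 0 255;0 0 0 0 255;0 0 0 0 255"}}

```text
time_s: 40.8
tool_pos: [0.5695, 0.0405, 0.2678]
tool_rot: [180.0, 0.0, -155.6]
force: [0.1, -0.1, -0.3]
grip_width: 0.0004
grasp_force: 0.0
```

Run:
```python
from h import *
from cell import env
R_=[]
for k in range(3):
    c=cams.read_camera('wrist')[:,319].max(1).astype(int);R_.append([r for r in range(150,270) if abs(c[r]-c[r-1])>15]);print(R_[-1])
d=cv2.absdiff(cams.read_camera('side'),cv2.imread('pics/df.png'))[200:270,290:360].max();print(d)
if len(R_[-1])>4 and abs(R_[-1][0]-155)<6: print(env.sign_off())
```

```text
[154, 155, 188, 189, 201, 202, 208, 209, 210, 211, 252, 253, 254]
[154, 155, 188, 189, 201, 202, 208, 209, 210, 211, 252, 253, 254]
[154, 155, 188, 189, 201, 202, 208, 209, 210, 211, 252, 253, 254]
10
the job is handed in; nothing more can be done
None
```

I handed the job in at about 41 s. The heat sink is flat in the tray beside the transformer, and the marker stands released on the boss. It had stood about 3 s before I pressed the cap about 13 mm, where the force fell from 7 N to 6 N, past the trip point. On the way, the marker toppled onto the bench once and I picked it up again; the other tools and parts show no change in the final pictures.

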